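# Load the amplifier carrier and lock its keeper bar

### The job

Tip the dust cover of the module carrier up on one edge by its pull tab, lift it off and lay it flat and square on the dark foam pad. Then set every amplifier module from the mat into a bay of its own in the carrier, fins up and resting on the bay floor, and only then swing the keeper bar fully shut over them until it snaps past the sprung ball. The modules are brittle: never put more than 60 N on one with the gripper (both fingers together), do not force the keeper bar with more than 35 N, and leave the other things on the bench where they are.

Things in the scene. Friction and masses are not known exactly. Their poses are not given: they have to be found in the camera images.
- carrier: Module carrier fixed to the bench: base plate 300 (x) x 86 (y) x 6 mm, on it a black tray 206 x 66 mm split by cross walls into four bays in a row along x. Origin under its centre, at bench level. Tray rim 20 mm above the bench, bay floor 10 mm above it, walls 4 mm thick. Hinge post (18 mm across, 46 high) at x = -125 mm; catch block (40 high) with a sprung steel ball at x = +125 mm.
- keeper_hinge (a point): Point on the vertical hinge axis of the keeper bar, 52 mm above the bench, fixed to the carrier at its x = -125 mm. The bar is a round aluminium bar 12 mm thick, 275 mm long, that swings level at this height; it stays where it is left.
- keeper (a joint): Keeper bar's angle (rad): 0 is fully shut, along the carrier's +x over the middle of all bays, 6 mm above seated modules; grows counter-clockwise seen from above, so open it points to the carrier's +y side. Near 0.08 it meets the sprung ball of the catch, needs up to about 10 N at keeper_push to ride over it, then snaps in against its stop at 0.
- keeper_push (a point): Point on the keeper bar's centre line 180 mm from the hinge, a good place to push it with shut fingers.
- cover: Loose dust cover on the tray's rim: light grey plate 214 (x) x 74 (y) x 4 mm, 90 g, located by four lugs 5 mm deep below it with 3 mm play. Origin at its centre, level with the lugs' ends; plate top 9 mm above it. An upright black pull tab stands on the plate by its -y edge, centred at y = -26 mm: 50 long (x) x 12 thick (y) x 24 mm high, top 33 mm above the origin.
- cover_tab (a point): Middle of the cover's pull tab, 8 mm below the tab's top, 25 mm above the cover's origin.
- pad: Dark grey foam pad fixed on the bench, 260 (x) x 120 (y) x 6 mm, origin at the centre of its underside.
- bay0 (a point): Centre of the floor of bay 0 of the carrier (bay 0 is nearest the hinge; 50.5 mm apart). Each bay is 46 mm along the carrier's x, 58 mm along its y and 10 mm deep: a module goes in with its length along the carrier's y, either way round, with about 4 mm to spare on every side. Any module may go in any bay.
- bay1 (a point): Centre of the floor of bay 1 of the carrier (bay 0 is nearest the hinge; 50.5 mm apart). Each bay is 46 mm along the carrier's x, 58 mm along its y and 10 mm deep: a module goes in with its length along the carrier's y, either way round, with about 4 mm to spare on every side. Any module may go in any bay.
- bay2 (a point): Centre of the floor of bay 2 of the carrier (bay 0 is nearest the hinge; 50.5 mm apart). Each bay is 46 mm along the carrier's x, 58 mm along its y and 10 mm deep: a module goes in with its length along the carrier's y, either way round, with about 4 mm to spare on every side. Any module may go in any bay.
- bay3 (a point): Centre of the floor of bay 3 of the carrier (bay 0 is nearest the hinge; 50.5 mm apart). Each bay is 46 mm along the carrier's x, 58 mm along its y and 10 mm deep: a module goes in with its length along the carrier's y, either way round, with about 4 mm to spare on every side. Any module may go in any bay.
- module1: Amplifier module: finned olive heatsink on a copper flange, a rigid block 50 long (x) x 36 wide (y) x 30 mm high, 80 to 130 g; origin at the centre of the underside, fins up z. Grip it by its two flat ends, 50 mm apart (no finger room between neighbours in the carrier). Starts on a 2 mm mat. Two to four are there, absent ones have no pose. Cracks above 60 N from the gripper, both fingers added.
- module2: Amplifier module: finned olive heatsink on a copper flange, a rigid block 50 long (x) x 36 wide (y) x 30 mm high, 80 to 130 g; origin at the centre of the underside, fins up z. Grip it by its two flat ends, 50 mm apart (no finger room between neighbours in the carrier). Starts on a 2 mm mat. Two to four are there, absent ones have no pose. Cracks above 60 N from the gripper, both fingers added.
- module3: Amplifier module: finned olive heatsink on a copper flange, a rigid block 50 long (x) x 36 wide (y) x 30 mm high, 80 to 130 g; origin at the centre of the underside, fins up z. Grip it by its two flat ends, 50 mm apart (no finger room between neighbours in the carrier). Starts on a 2 mm mat. Two to four are there, absent ones have no pose. Cracks above 60 N from the gripper, both fingers added.
- module4: Amplifier module: finned olive heatsink on a copper flange, a rigid block 50 long (x) x 36 wide (y) x 30 mm high, 80 to 130 g; origin at the centre of the underside, fins up z. Grip it by its two flat ends, 50 mm apart (no finger room between neighbours in the carrier). Starts on a 2 mm mat. Two to four are there, absent ones have no pose. Cracks above 60 N from the gripper, both fingers added.
- adapter: Bystander: small brass adapter on the mat among the modules, 18 mm across, 13 mm high; origin under its centre.
- terminator: Bystander: steel terminator on the bench, 22 mm across, 11 mm high; origin under its centre.
- driver: Bystander: screwdriver 170 mm long lying on the bench.
- mug: Bystander: white mug 80 mm across, 90 mm high; origin under its centre.
- flux: Bystander: amber bottle 44 mm across, 90 mm high; origin under its centre.
Things that resemble listed ones, but are neither listed nor needed, are in the scene too. What is shaped like the module1 but pink or white is not meant.

How it is judged:
By the outcome, as a careful person would: the job done as asked, in the order asked, and still so for the second after the job is handed in, with the robot touching nothing.
Of module1, module2, module3, module4 only 2 to 4 are there at a start; the rules pass over those that are not, and their reading is None.
At some moment in a run one of module1, module2, module3, module4 may be knocked a few centimetres aside while the robot is not near it.
It also fails if it takes over 210 s, if anything falls off the work surface, if the arm or the gripper's body presses on something with over 40 N, if the wrist force passes 120 N, or if a joint passes its speed limit or range.

### The arm

A 7-joint arm with a two-finger parallel gripper is mounted at the origin on the work surface. World frame = base frame: x ahead of the robot, y to its left, z up, the work surface at z = 0. Lengths are in m, angles in rad, forces in N, time in s.
With the tool pointing down it reaches from about 0.35 to 0.775 m from the base axis. Payload 3.1 kg.
Tool frame: the origin (TCP) lies midway between the tips of the shut fingers; the grasp point (between the pads) lies 19 mm behind it; z points along the fingers, y is the line along which they close (so a half turn about z gives the same grasp; the last joint's range is limited). The gripper opens to 85 mm and grips with 20 to 120 N. Pads are 22 mm wide; open, the fingers measure 114 mm over their backs; the gripper's body (76 mm by 85 mm) begins 54 mm behind the grasp point. The pads swing forward as they close: fully open they stand 13 mm farther back than shut.
Start: joints at [-1.262, 0.311, 0.014, 1.512, -0.004, 1.319, -0.027], TCP at [0.189, 0.517, 0.231] pointing down, gripper open.
Joint ranges: [-2.7, 2.7], [-0.3, 1.91], [-1.27, 1.3], [0.12, 2.57], [-1.44, 4.58], [0.2, 2.03], [-3.05, 3.05]. Speed limits (rad/s): [2.79, 2.79, 3.14, 3.14, 3.14, 3.14, 3.14].

### API

Orientations are given as a unit quaternion [w, x, y, z].
In Python, from workcell import manip, cams, find_in, trace gives the robot as it stands.
- The arm moves only by the tool move_arm, never from a script. Its argument "plan" is a list of rows, each a list of 3 entries, a list of its own where there are three numbers: the shift along the tool's x, y, z in units of 0.2 m (1.0 is 0.2 m), then the turn, a rotation vector about the tool's x, y, z in units of 30 degrees (1.0 is 30 degrees), then the opening, from -1 (shut) to 1 (fully open). A call has 1 to 12 rows; each row is the pose to reach, as a shift and turn from the pose commanded when the call began, along the tool's axes at that moment; what a row does not reach only later rows make up. A row lasts 1/8 s, in which the tool goes at most 62.5 mm and 10.7 degrees, less where a joint would pass 70% of its speed; a pose out of reach is approached as far as the arm can. A call with a number of a shift or a turn outside -1 to 1 is refused whole. A call with a gripper value outside its range is refused whole. The fingers move at their own pace and stop on an object; the grip force is fixed at half the most. Time passes only in rows, so rows that repeat a pose let the fingers close. It gives the time, the measured TCP pose, the force, the opening and the grip force at its end, in the units of the state.
- manip.read_state(): the state, without advancing time (a new reading comes with each control period).
- cams.grab_frame(name): name is "scene" or "side" or "wrist"; returns the picture (384x512x3 uint8, red, green, blue); there is no depth.
- cams.camera_info(name): a dict with "K" (3x3 intrinsics, pixels), "D" ([k1, k2, p1, p2, k3] as OpenCV has them; the pictures are not rectified), "pose" (4x4, takes a point from camera to world coordinates). Camera axes: x right, y up, looking along -z (the intrinsics and any distortion apply to the point x, -y, -z); pixel columns grow to the right and rows downward; lengths in m; the calibration is good to about 2 mm. A picture is of the moment at which its call begins: read the wrist's pose just before it. camera_info takes no time and is no camera call; for the wrist camera it gives the pose at the moment of the call.
- manip.hand_in(): hands the job in; it is judged then, once.
Trained networks look in the newest picture that a camera, given by its name, has taken for a name from the list of things; names that differ only in an ending like _2 or _b are one class to them, and where a whole thing is asked for, a point or a joint stands for the part that bears it (a point fixed in the world has none). Each returns a list of dicts, best first, with "confidence" (0 to 1); they miss things now and then, are a little off and sometimes report something else, mostly with a low value. They report only what shows in the picture. A call takes as long as a camera call. They do not tell look-alikes from the thing itself.
- find_in(camera, label): "centre" ([x, y, z] in m, in world coordinates, good to about 4 mm: the middle of the surface that is visible of it).
- trace(camera, label): "mask" (384x512 bool, what is visible of it).
The state is a dict: "clock": time; "joints": joint angles; "joint_velocities": joint speeds; "tau": joint torques, N m; "position": TCP position; "eef_rot": TCP orientation; "ft_force": force on the tool from outside, world axes, zero at the start; "moment": the same for the moment, N m; "finger_gap": opening from 0.0 (shut) to 1.0 (fully open); "finger_force": force on a finger pad.
Only numpy, scipy, OpenCV 4.12 (cv2) and the standard library are available. Lean on these libraries where they do the work, as an engineer would, in place of code of your own. Each camera call takes 0.05 s, during which the arm holds its last target. There are 200 camera calls.

## Working session

There is one attempt and no reset: what is moved stays moved. The work goes in short steps, Python scripts to look and compute and a tool call to move; the robot and the scene stay as the last step left them, time stands still between calls to the robot, and variables do not carry over. Pictures are saved under pics/ and viewed, at most 17 in all, crops included, and the job is handed in when it is done.

Besides the shell and the picture viewer there is one more tool, called as name(argument=value, ...) on one line, values as JSON. move_arm: Moves the arm, as the interface text tells. Its arguments: {"type":"object","properties":{"plan":{"type":"array","items":{"type":"array"}}},"required":["plan"]}

```bash
mkdir -p pics; ls; python3 - <<'E'
from workcell import manip,cams,find_in,trace
import cv2,numpy as np
print(manip.read_state())
for c in ("scene","side","wrist"):
    im=cams.grab_frame(c); cv2.imwrite(f"pics/a_{c}.png",im[:,:,::-1])
    i=cams.camera_info(c); print(c,np.round(i["K"],1).tolist(),np.round(i["D"],3).tolist(),np.round(i["pose"],3).tolist())
    if c!="wrist":
        for l in ("carrier","keeper","cover","cover_tab","pad","module1","keeper_hinge","bay0","bay3","adapter","mug","flux","driver","terminator"):
            print(l,[(np.round(d["centre"],3).tolist(),round(d["confidence"],2)) for d in find_in(c,l)])
a=cv2.imread("pics/a_scene.png");b=cv2.imread("pics/a_side.png")
E
```

```text
pics
{'clock': 0.0, 'joints': array([-1.26172421,  0.31174759,  0.01399753,  1.51303615, -0.00440472,
        1.31919336, -0.02721614]), 'joint_velocities': array([ 0.00039527, -0.00061473,  0.00042976, -0.0008804 , -0.00029575,
       -0.0001417 , -0.00065584]), 'tau': array([ 3.52076222e-04, -3.79913020e+01,  1.46290390e-01, -2.30589294e+01,
        1.22983867e-02,  1.36928874e-02, -1.47350113e-05]), 'position': array([0.18873565, 0.51583843, 0.23021749]), 'eef_rot': array([-1.58954338e-04,  1.74461441e-01,  9.84663303e-01, -1.16603662e-03]), 'ft_force': array([-1.07015151,  0.63679467,  0.18038853]), 'moment': array([0.03938367, 0.00716727, 0.01218285]), 'finger_force': 0.0, 'finger_gap': 1.000934395258788}
scene [[382.3, 0.0, 249.0], [0.0, 382.3, 194.2], [0.0, 0.0, 1.0]] [-0.065, 0.0, 0.0, 0.0, 0.0] [[-0.575, -0.489, 0.656, 1.155], [0.818, -0.351, 0.456, 0.456], [0.008, 0.799, 0.602, 0.646], [0.0, 0.0, 0.0, 1.0]]
carrier [([0.559, 0.171, 0.022], 0.7)]
keeper [([0.769, -0.084, 0.055], 0.66), ([0.476, 0.289, 0.055], 0.57)]
cover [([0.584, 0.142, 0.024], 0.9)]
cover_tab [([0.584, 0.
[... 1485 characters left out ...]
-0.152, 0.026], 0.62), ([0.489, -0.14, 0.028], 0.61), ([0.793, 0.008, 0.026], 0.58), ([0.812, 0.11, 0.022], 0.53)]
keeper_hinge [([0.517, 0.112, 0.008], 0.81), ([0.653, -0.156, 0.026], 0.59)]
bay0 [([0.516, 0.114, 0.006], 0.66), ([0.628, 0.0, 0.024], 0.28)]
bay3 [([0.516, 0.114, 0.006], 0.66), ([0.628, 0.0, 0.024], 0.28)]
adapter []
mug [([0.283, 0.348, 0.057], 0.58)]
flux [([0.748, -0.11, 0.047], 0.76)]
driver [([0.756, -0.257, 0.023], 0.74)]
terminator [([0.514, 0.117, 0.01], 0.45)]
wrist [[275.3, 0.0, 252.7], [0.0, 275.3, 197.7], [0.0, 0.0, 1.0]] [-0.057, 0.0, 0.0, 0.0, 0.0] [[0.344, -0.903, -0.259, 0.123], [0.939, 0.331, 0.094, 0.541], [0.001, -0.275, 0.961, 0.375], [0.0, 0.0, 0.0, 1.0]]
```

View pics/a_scene.png

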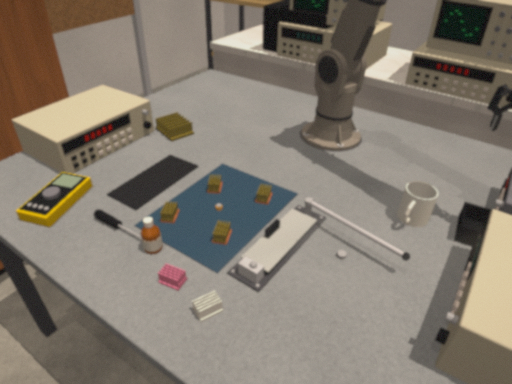

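View pics/a_side.png

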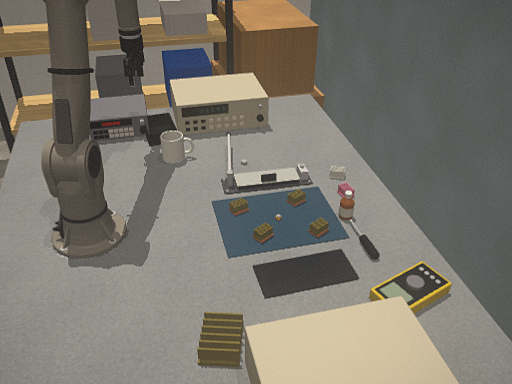

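```bash
cat > h.py <<'E'
from workcell import manip,cams,find_in,trace
import cv2,numpy as np
from scipy.spatial.transform import Rotation as Ro
def st():
    s=manip.read_state(); q=np.array(s["eef_rot"])
    return np.array(s["position"]),Ro.from_quat(q[[1,2,3,0]]),s
def down(yaw,tilt=0):  # tool y at world angle yaw(deg); tilt about tool x (deg)
    a=np.radians(yaw); y=[np.cos(a),np.sin(a),0]; z=[0,0,-1]
    return Ro.from_matrix(np.array([np.cross(y,z),y,z]).T)*Ro.from_euler("x",tilt,degrees=True)
def plan(calls,start=None):
    """calls: list of lists of (xyz,Rot); prints rows relative to the pose at each call's start"""
    p,R=start or st()[:2]
    for c in calls:
        for q,S in c:
            d=R.inv().apply(np.array(q)-p)/0.2; w=(R.inv()*S).as_rotvec(degrees=True)/30
            print(np.round(d,3).tolist(),np.round(w,3).tolist(),end=" ; ")
        print(); p,R=np.array(q),S
def pix(cam,X,info=None):
    i=info or cams.camera_info(cam); T=np.linalg.inv(i["pose"]); Y=np.atleast_2d(X)@T[:3,:3].T+T[:3,3]
    Y=Y*[1,-1,-1]
    return cv2.projectPoints(Y.reshape(-1,1,3),np.zeros(3),np.zeros(3),np.array(i["K"]),np.array(i["D"]))[0].reshape(-1,2)
def ray(i,uv,z):
    """pixels -> world points on plane height z"""
    n=cv2.undistortPoints(np.array(uv,float).reshape(-1,1,2),np.array(i["K"]),np.array(i["D"])).reshape(-1,2)
    d=np.c_[n[:,0],-n[:,1],-np.ones(len(n))]@i["pose"][:3,:3].T; o=i["pose"][:3,3]
    return o+d*((z-o[2])/d[:,2])[:,None]
E
python3 - <<'E'
from h import *
p,R,s=st(); g=np.array([.55,.06,.33])
plan([[(p+(g-p)*k/3,down(70-70*k/3+(0.1 if k==0 else 0)))] for k in (1,2,3)])
E
```

```text
[-0.827, -0.508, -0.165] [0.0, 0.0, 0.775] ; 
[-0.96, -0.141, -0.165] [0.0, 0.0, 0.778] ; 
[-0.937, 0.251, -0.165] [0.0, 0.0, 0.778] ;
```

move_arm(plan=[[[-0.83, -0.51, -0.165], [0, 0, 0.775], 1], [[-0.83, -0.51, -0.165], [0, 0, 0.775], 1], [[-0.83, -0.51, -0.165], [0, 0, 0.775], 1], [[-0.83, -0.51, -0.165], [0, 0, 0.775], 1], [[-0.83, -0.51, -0.165], [0, 0, 0.775], 1]])

```text
clock: 2.17
position: [0.3101, 0.3636, 0.2646]
eef_rot: [-0.0, 0.37, 0.929, 0.001]
ft_force: [-0.2, 0.5, 0.1]
finger_gap: 0.998
finger_force: 0.0
```

move_arm(plan=[[[-0.96, -0.14, -0.165], [0, 0, 0.778], 1], [[-0.96, -0.14, -0.165], [0, 0, 0.778], 1], [[-0.96, -0.14, -0.165], [0, 0, 0.778], 1], [[-0.96, -0.14, -0.165], [0, 0, 0.778], 1], [[-0.96, -0.14, -0.165], [0, 0, 0.778], 1]])

```text
clock: 2.8
position: [0.4296, 0.2133, 0.2969]
eef_rot: [-0.001, 0.549, 0.836, -0.0]
ft_force: [-0.6, 0.5, 0.1]
finger_gap: 1.001
finger_force: 0.0
```

move_arm(plan=[[[-0.94, 0.25, -0.165], [0, 0, 0.778], 1], [[-0.94, 0.25, -0.165], [0, 0, 0.778], 1], [[-0.94, 0.25, -0.165], [0, 0, 0.778], 1], [[-0.94, 0.25, -0.165], [0, 0, 0.778], 1], [[-0.94, 0.25, -0.165], [0, 0, 0.778], 1], [[-0.94, 0.25, -0.165], [0, 0, 0.778], 1]])

```text
clock: 3.55
position: [0.5495, 0.0627, 0.3295]
eef_rot: [-0.002, 0.705, 0.709, 0.0]
ft_force: [0.0, 0.9, -0.1]
finger_gap: 1.001
finger_force: 0.0
```

```bash
python3 - <<'E'
from h import *
p,R,s=st(); print(p,R.as_matrix().round(3).tolist(),s["clock"],s["joints"].round(2))
im=cams.grab_frame("wrist"); i=cams.camera_info("wrist")
cv2.imwrite("pics/b.png",cv2.resize(im[:,:,::-1],(800,600),interpolation=cv2.INTER_CUBIC))
cv2.imwrite("pics/b_raw.png",im[:,:,::-1]); np.savez("b.npz",K=i["K"],D=i["D"],pose=i["pose"]); print(i["pose"].round(3))
for l in ("cover","carrier","keeper","cover_tab","pad","module1","adapter","terminator"):
    for d in trace("wrist",l):
        m=d["mask"].astype(np.uint8); 
        if d["confidence"]<.4 or m.sum()<20: continue
        c,wh,a=cv2.minAreaRect(cv2.findNonZero(m)); print(l,round(d["confidence"],2),m.sum(),np.round(c,1),np.round(wh,1),round(a,1),ray(i,[c],0.03)[0].round(3))
E
```

```text
[0.54948453 0.06270464 0.32953534] [[-0.006, 1.0, -0.002], [1.0, 0.006, 0.002], [0.002, -0.002, -1.0]] 3.55 [-0.55  0.31  0.56  1.32 -0.17  1.56  0.  ]
[[ 1.    -0.005 -0.     0.548]
 [ 0.005  0.962  0.273  0.132]
 [-0.001 -0.273  0.962  0.473]
 [ 0.     0.     0.     1.   ]]
cover 0.86 6518 [266.1 114. ] [138.3  49. ] 2.5 [0.569 0.141 0.03 ]
carrier 0.74 3745 [267.3  72.4] [185.1 139.5] 2.2 [0.57  0.201 0.03 ]
keeper 0.56 1121 [187.7  58.8] [ 15.5 119.4] 5.7 [0.451 0.221 0.03 ]
cover_tab 0.92 6530 [266.1 114. ] [136.4  49. ] 2.6 [0.569 0.141 0.03 ]
pad 0.81 1697 [255.6 319.1] [125.4  22.8] 1.4 [ 0.555 -0.238  0.03 ]
module1 0.97 694 [191.6 193.5] [22.6 33. ] 69.4 [0.447 0.013 0.03 ]
module1 0.81 667 [306.3 273.6] [24.6 27.7] 63.4 [ 0.647 -0.138  0.03 ]
module1 0.69 765 [397.  194.5] [31. 26.] 90.0 [0.793 0.013 0.03 ]
module1 0.61 665 [218.  266.3] [22.7 31.3] 56.3 [ 0.487 -0.123  0.03 ]
module1 0.58 866 [414.4 130.2] [37.6 25. ] 26.6 [0.807 0.12  0.03 ]
module1 0.57 692 [302.  192.1] [23.9 30.4] 69.0 [0.631 0.016 0.03 ]
terminator 0.72 190 [236.5  23. ] [16. 13.] 90.0 [0.524 0.269 0.03 ]
```

View pics/b.png

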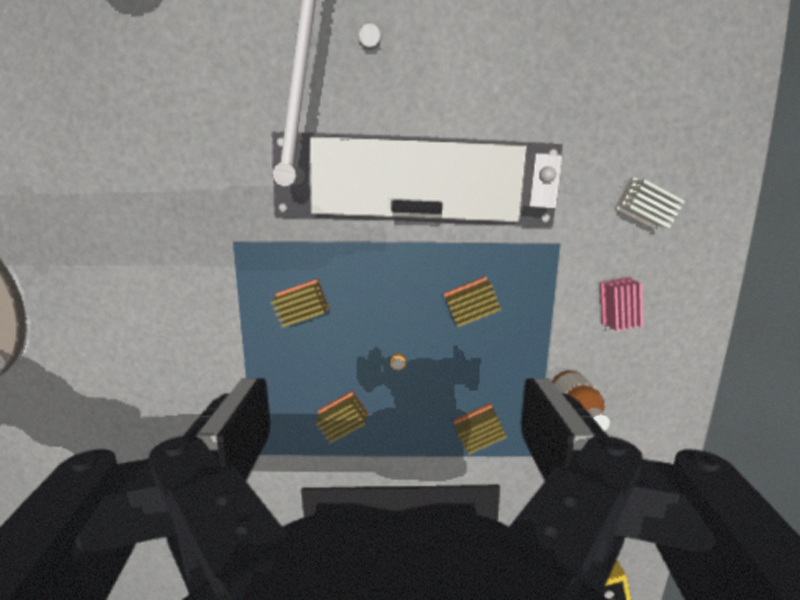

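```bash
cat >> h.py <<'E'
from scipy.optimize import minimize
def box(p,dims,z0,z1):
    x,y,a=p; c=np.array([[i,j] for i in(-1,1) for j in(-1,1)])*np.array(dims)/2
    c=c@np.array([[np.cos(a),np.sin(a)],[-np.sin(a),np.cos(a)]])+[x,y]
    return np.vstack([np.c_[c,np.full(4,z)] for z in(z0,z1)])
def fit(obs,dims,z0,z1,p0):
    """obs: list of (info,mask); fit box silhouette by IoU -> x,y,yaw(rad),IoU"""
    W=[]
    for i,m in obs:
        u=pix(None,box(p0,np.array(dims)*1.5,z0,z1),i); a=np.maximum(np.floor(u.min(0))-4,0).astype(int); b=np.ceil(u.max(0)).astype(int)+4
        M=cv2.resize(m[a[1]:b[1],a[0]:b[0]].astype(np.float32),None,fx=4,fy=4,interpolation=cv2.INTER_LINEAR)>.5
        W.append((i,a,M))
    def cost(q):
        p=[q[0]/100,q[1]/100,q[2]/10]; t=0
        for i,a,M in W:
            h=cv2.convexHull(((pix(None,box(p,dims,z0,z1),i)-a+.5)*4-.5).astype(np.float32)); R=np.zeros(M.shape,np.uint8)
            cv2.fillConvexPoly(R,np.round(h*16).astype(np.int32),1,shift=4); R=R>0
            t+=1-(R&M).sum()/max(1,(R|M).sum())
        return t/len(W)
    best=None
    for da in (0,.35,-.35):
        q=np.array([p0[0]*100,p0[1]*100,(p0[2]+da)*10]); S=np.vstack([q,q+[1,0,0],q+[0,1,0],q+[0,0,2]])
        r=minimize(cost,q,method="Nelder-Mead",options=dict(initial_simplex=S,xatol=.003,fatol=1e-4,maxiter=400))
        if best is None or r.fun<best.fun: best=r
    return np.array([best.x[0]/100,best.x[1]/100,best.x[2]/10]),1-best.fun
def mats(im):  # olive/copper module pixels (rgb in)
    im=cv2.GaussianBlur(im,(3,3),0).astype(int); return (im[...,0]>im[...,2]+15)
E
python3 - <<'E'
from h import *
i=dict(np.load("b.npz")); im=cv2.imread("pics/b_raw.png")[:,:,::-1]
mm=mats(im); n,lab,sta,cen=cv2.connectedComponentsWithStats(mm.astype(np.uint8))
for c in ((.447,.006),(.633,.008),(.487,-.135),(.65,-.144)):
    p,s=fit([(i,mm)],(.05,.036),.002,.032,(c[0],c[1],.3)); print("mod",p.round(4),round(np.degrees(p[2]),1),round(s,3))
g=im.astype(int); cm=((g.min(2)>165))|0
# cover: bright, fill tab by closing
cm=np.zeros(im.shape[:2],np.uint8); cm[85:145,195:340]=(g.min(2)>150)[85:145,195:340]
cm=cv2.morphologyEx(cm,cv2.MORPH_CLOSE,np.ones((11,11)))
k=cv2.connectedComponentsWithStats(cm); j=1+np.argmax(k[2][1:,4]); print(k[2][j])
p,s=fit([(i,k[1]==j)],(.214,.074),.020,.024,(.569,.141,-.03)); print("cover",p.round(4),np.degrees(p[2]),s)
ca=np.zeros(im.shape[:2],bool)
# tab top
t=np.zeros(im.shape[:2],bool); t[120:145,240:295]=(g.max(2)<60)[120:145,240:295]
p,s=fit([(i,t)],(.05,.012),.024,.048,(.569,.115,-.03)); print("tab",p.round(4),np.degrees(p[2]),s)
obs=[]
for c in("scene","side"):
    q=cv2.imread(f"pics/a_{c}.png"); I=cams.camera_info(c); d=(q.max(2)<70)
    r=np.zeros(d.shape,bool); u=pix(None,box((.565,-.3,0),(.31,.18),0,.006),I); a,b=u.min(0).astype(int),u.max(0).astype(int); r[a[1]:b[1],a[0]:b[0]]=1
    k=cv2.connectedComponentsWithStats((d&r).astype(np.uint8)); j=1+np.argmax(k[2][1:,4]); obs.append((I,k[1]==j)); print(c,k[2][j])
    print("pad",c,*fit(obs[-1:],(.26,.12),0,.006,(.565,-.3,0)))
print("pad",*fit(obs,(.26,.12),0,.006,(.565,-.3,0)))
print(ray(i,np.array([[303,487],[498,485]])/1.5625,.006))
E
```

```text
mod [0.4439 0.0101 0.3774] 21.6 0.909
mod [0.6318 0.0124 0.4374] 25.1 0.93
mod [ 0.4846 -0.1302  0.5642] 32.3 0.885
mod [ 0.6506 -0.1449  0.4547] 26.1 0.917
[ 195   85  145   60 7425]
cover [0.5702 0.1462 0.0324] 1.8552946447137477 0.8345448195765348
tab [ 0.5689  0.1139 -0.0995] -5.70367921986829 0.6344410876132931
scene [ 109  156   88   53 1906]
pad scene [ 0.55417933 -0.30384895  0.01264871] 0.8605537211074422
side [ 253  250  105   48 2831]
pad side [ 0.559581   -0.29982502  0.02597044] 0.8600541434802226
pad [ 0.55744174 -0.30046036  0.02423408] 0.8547442331059094
[[ 0.43064872 -0.24151987  0.006     ]
 [ 0.68356196 -0.23725501  0.006     ]]
```

```bash
python3 - <<'E'
from h import *
p,R,s=st(); g=np.array([.569,.112,.21])
plan([[(p+(g-p)*k/3,down(88*k/3))] for k in (1,2,3)])
i=dict(np.load("b.npz"));c=ray(i,np.array([[310,137],[526,145],[520,222],[311,214]])/1.5625,.024);print(c.round(4),c.mean(0).round(4))
E
```

```text
[0.089, 0.031, 0.201] [0.0, -0.0, -0.978] ; 
[0.062, 0.07, 0.201] [0.0, 0.0, -0.978] ; 
[0.02, 0.092, 0.201] [0.0, 0.0, -0.978] ; 
[[0.4643 0.1801 0.024 ]
 [0.6781 0.1741 0.024 ]
 [0.6777 0.0984 0.024 ]
 [0.4622 0.1053 0.024 ]] [0.5706 0.1395 0.024 ]
```

move_arm(plan=[[[0.09, 0.03, 0.2], [0, 0, -0.98], 1], [[0.09, 0.03, 0.2], [0, 0, -0.98], 1], [[0.09, 0.03, 0.2], [0, 0, -0.98], 1], [[0.09, 0.03, 0.2], [0, 0, -0.98], 1]])

```text
clock: 4.5
position: [0.5566, 0.0765, 0.2903]
eef_rot: [-0.0, 0.506, 0.863, 0.0]
ft_force: [-0.7, -0.2, -0.3]
finger_gap: 1.0
finger_force: 0.0
```

move_arm(plan=[[[0.06, 0.07, 0.2], [0, 0, -0.98], 1], [[0.06, 0.07, 0.2], [0, 0, -0.98], 1], [[0.06, 0.07, 0.2], [0, 0, -0.98], 1], [[0.06, 0.07, 0.2], [0, 0, -0.98], 1]])

```text
clock: 5.0
position: [0.563, 0.0938, 0.2504]
eef_rot: [0.0, 0.271, 0.963, 0.0]
ft_force: [-0.1, -0.5, -1.2]
finger_gap: 0.999
finger_force: 0.0
```

move_arm(plan=[[[0.02, 0.09, 0.2], [0, 0, -0.98], 1], [[0.02, 0.09, 0.2], [0, 0, -0.98], 1], [[0.02, 0.09, 0.2], [0, 0, -0.98], 0], [[0.02, 0.09, 0.2], [0, 0, -0.98], 0], [[0.02, 0.09, 0.2], [0, 0, -0.98], 0]])

```text
clock: 5.62
position: [0.569, 0.1113, 0.2105]
eef_rot: [0.0, 0.018, 1.0, 0.0]
ft_force: [0.1, 0.4, 0.2]
finger_gap: 0.501
finger_force: 0.0
```

```bash
python3 - <<'E'
from h import *
p,R,s=st(); print(p,R.as_matrix().round(3).tolist(),s["clock"],s["finger_gap"],s["joints"].round(2))
im=cams.grab_frame("wrist"); i=cams.camera_info("wrist")
cv2.imwrite("pics/c.png",cv2.resize(im[:,:,::-1],(800,600),interpolation=cv2.INTER_CUBIC))
cv2.imwrite("pics/c_raw.png",im[:,:,::-1]); np.savez("c.npz",K=i["K"],D=i["D"],pose=i["pose"])
E
```

```text
[0.56896002 0.11130229 0.21054157] [[-0.999, 0.036, 0.001], [0.036, 0.999, 0.0], [-0.0, 0.0, -1.0]] 5.625 0.5009544510670959 [-0.41  0.39  0.26  1.47 -0.1   1.3   1.4 ]
```

View pics/c.png

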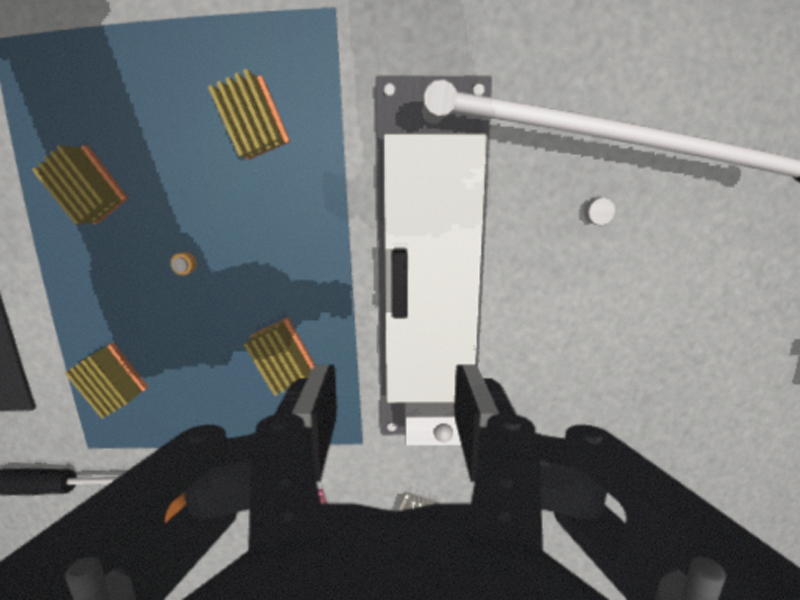

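```bash
python3 - <<'E'
from h import *
i=dict(np.load("c.npz"));im=cv2.imread("pics/c_raw.png")[:,:,::-1]
f=lambda l,z:ray(i,(np.array(l)+.5)/1.5625-.5,z)
c=f([[385,134],[487,134],[475,402],[387,402]],.024);print(c.round(4),c.mean(0).round(4))
print("yaw",np.degrees(np.arctan2(*(c[3]-c[0])[[1,0]])),np.degrees(np.arctan2(*(c[2]-c[1])[[1,0]])))
print("tabtop",f([[391,248],[408,248],[407,318],[391,318]],.048).round(4))
print("hinge top, ball",f([[440,98]],.058),f([[444,433]],.045))
print("base",f([[376,76],[491,76]],.006))
mm=mats(im)
for c in ((.444,.010,.38),(.632,.012,.43),(.4846,-.13,.56),(.65,-.145,.45)):
    p,s=fit([(i,mm)],(.05,.036),.002,.032,c); print("mod",p.round(4),round(np.degrees(p[2]),1),round(s,3))
E
```

```text
[[0.4615 0.1081 0.024 ]
 [0.4637 0.1817 0.024 ]
 [0.6779 0.176  0.024 ]
 [0.675  0.1009 0.024 ]] [0.5695 0.1417 0.024 ]
yaw -1.9375859829070412 -1.52406749101154
tabtop [[0.5407 0.1096 0.048 ]
 [0.5411 0.1217 0.048 ]
 [0.5932 0.1196 0.048 ]
 [0.5928 0.1077 0.048 ]]
hinge top, ball [[0.44468037 0.14451675 0.058     ]] [[0.69384069 0.14720362 0.045     ]]
base [[0.41839001 0.10280132 0.006     ]
 [0.42094366 0.1879693  0.006     ]]
mod [0.4435 0.0102 0.3405] 19.5 0.904
mod [0.6317 0.0127 0.4627] 26.5 0.902
mod [ 0.4856 -0.1304  0.555 ] 31.8 0.902
mod [ 0.6507 -0.1455  0.5014] 28.7 0.941
```

move_arm(plan=[[[0.005, 0.016, 0.3], [0, 0, 0], 0], [[0.005, 0.016, 0.6], [0, 0, 0], 0], [[0.005, 0.016, 0.8], [0, 0, 0], 0], [[0.005, 0.016, 0.917], [0, 0, 0], 0], [[0.005, 0.016, 0.917], [0, 0, 0], 0], [[0.005, 0.016, 0.917], [0, 0, 0], -0.5], [[0.005, 0.016, 0.917], [0, 0, 0], -0.66], [[0.005, 0.016, 0.917], [0, 0, 0], -0.66]])

```text
clock: 6.68
position: [0.5684, 0.1149, 0.0278]
eef_rot: [0.001, 0.016, 1.0, 0.0]
ft_force: [0.6, 0.3, -0.4]
finger_gap: 0.172
finger_force: 0.0
```

move_arm(plan=[[[0, 0, 0], [0, 0, 0], -0.72], [[0, 0, 0], [0, 0, 0], -0.72], [[0, 0, 0], [0, 0, 0], -0.72]])

```text
clock: 7.05
position: [0.5683, 0.1147, 0.0272]
eef_rot: [0.0, 0.016, 1.0, 0.0]
ft_force: [-0.1, -0.6, 1.2]
finger_gap: 0.142
finger_force: 1.2
```

move_arm(plan=[[[0, 0, 0], [0, 0, 0], -0.76], [[0, 0, 0], [0, 0, 0], -0.76], [[0, 0, 0], [0, 0, 0], -0.76]])

```text
clock: 7.42
position: [0.5683, 0.1147, 0.0274]
eef_rot: [0.0, 0.016, 1.0, 0.0]
ft_force: [0.4, -1.1, 4.2]
finger_gap: 0.131
finger_force: 41.0
```

move_arm(plan=[[[0, 0, 0], [0, 0, 0], -0.8], [[0, 0, 0], [0, 0, 0], -0.8], [[0, 0, 0], [0, 0, 0], -0.8]])

```text
clock: 7.8
position: [0.5684, 0.1147, 0.0274]
eef_rot: [0.001, 0.016, 1.0, 0.0]
ft_force: [0.2, -0.2, 5.6]
finger_gap: 0.123
finger_force: 59.3
```

move_arm(plan=[[[0, 0, 0], [0, 0, 0], -1], [[0, 0, 0], [0, 0, 0], -1], [[0, 0, 0], [0, 0, 0], -1]])

```text
clock: 8.18
position: [0.5684, 0.1147, 0.0274]
eef_rot: [0.0, 0.016, 1.0, 0.0]
ft_force: [0.0, 0.2, 5.8]
finger_gap: 0.123
finger_force: 59.3
```

move_arm(plan=[[[0, 0.004, -0.026], [0.167, 0, 0], -1], [[0, 0.011, -0.051], [0.333, 0, 0], -1], [[0, 0.02, -0.075], [0.5, 0, 0], -1], [[0, 0.03, -0.1], [0.667, 0, 0], -1], [[0, 0.03, -0.1], [0.667, 0, 0], -1], [[0, 0.03, -0.25], [0.667, 0, 0], -1], [[0, 0.03, -0.45], [0.667, 0, 0], -1], [[0, 0.03, -0.55], [0.667, 0, 0], -1], [[0, 0, -0.55], [0.333, 0, 0], -1], [[0, 0, -0.55], [0, 0, 0], -1], [[0, 0, -0.55], [0, 0, 0], -1]])

```text
clock: 9.55
position: [0.5681, 0.1061, 0.1372]
eef_rot: [0.0, 0.023, 1.0, -0.001]
ft_force: [-0.9, 0.3, -1.5]
finger_gap: 0.123
finger_force: 60.2
```

```bash
python3 - <<'E'
from h import *
im=cams.grab_frame("scene"); cv2.imwrite("pics/d.png",cv2.resize(im[100:300,150:420,::-1],(675,500)))
p,R,s=st(); z=p[2]
plan([[((.565,-.03,z),down(89.7))],[((.56,-.18,z),down(91.2))],[((.558,-.326,z),down(91.2)),((.558,-.326,.020),down(91.2))]])
E
```

```text
[-0.015, -0.701, 0.001] [-0.002, -0.001, -0.066] ; 
[0.021, -0.75, 0.0] [0.0, 0.0, -0.05] ; 
[0.025, -0.73, 0.0] [0.0, 0.0, 0.0] ; [0.025, -0.73, 0.583] [0.0, 0.0, 0.0] ;
```

View pics/d.png

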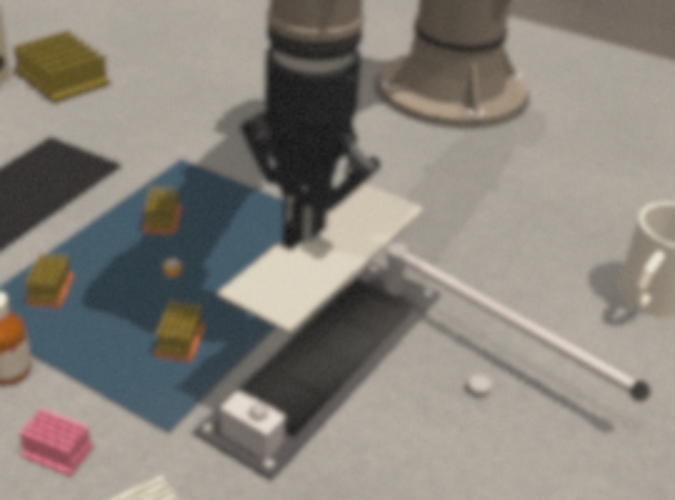

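move_arm(plan=[[[-0.01, -0.25, 0], [0, 0, -0.03], -1], [[-0.015, -0.5, 0], [0, 0, -0.05], -1], [[-0.015, -0.72, 0], [0, 0, -0.05], -1], [[-0.015, -0.72, 0], [0, 0, -0.05], -1]])

```text
clock: 10.1
position: [0.5654, -0.0339, 0.1361]
eef_rot: [-0.001, 0.006, 1.0, -0.002]
ft_force: [0.3, 1.2, -0.5]
finger_gap: 0.124
finger_force: 60.2
```

move_arm(plan=[[[0.02, -0.25, 0], [0, 0, -0.05], -1], [[0.02, -0.5, 0], [0, 0, -0.05], -1], [[0.02, -0.75, 0], [0, 0, -0.05], -1], [[0.02, -0.75, 0], [0, 0, -0.05], -1]])

```text
clock: 10.6
position: [0.5604, -0.1838, 0.1362]
eef_rot: [-0.001, -0.007, 1.0, -0.002]
ft_force: [1.0, 0.8, -1.5]
finger_gap: 0.126
finger_force: 60.1
```

move_arm(plan=[[[0.025, -0.25, 0], [0, 0, 0], -1], [[0.025, -0.5, 0], [0, 0, 0], -1], [[0.025, -0.73, 0.1], [0, 0, 0], -1], [[0.025, -0.73, 0.35], [0, 0, 0], -1], [[0.025, -0.73, 0.35], [0, 0, 0], -1], [[0.025, -0.73, 0.35], [0, 0, 0], -1]])

```text
clock: 11.35
position: [0.5616, -0.3225, 0.0676]
eef_rot: [0.001, -0.012, 1.0, 0.001]
ft_force: [-0.3, -0.5, -0.5]
finger_gap: 0.119
finger_force: 60.1
```

```bash
python3 - <<'E'
from h import *
print(st()[0],(down(0).inv()*st()[1]).as_euler("xyz",degrees=True))
im=cams.grab_frame("wrist"); i=cams.camera_info("wrist")
cv2.imwrite("pics/e.png",cv2.resize(im[:,:,::-1],(800,600),interpolation=cv2.INTER_CUBIC)); np.savez("e.npz",K=i["K"],D=i["D"],pose=i["pose"])
plan([[((.558,-.326,.022),down(91.2)),((.558,-.326,.0185),down(91.2))]])
E
```

```text
[ 0.56158173 -0.32254504  0.0675661 ] [-7.24432783e-02 -8.11727772e-02 -9.14120149e+01]
[0.021, -0.012, 0.234] [-0.001, 0.006, 0.006] ; [0.021, -0.012, 0.251] [-0.001, 0.006, 0.006] ;
```

View pics/e.png

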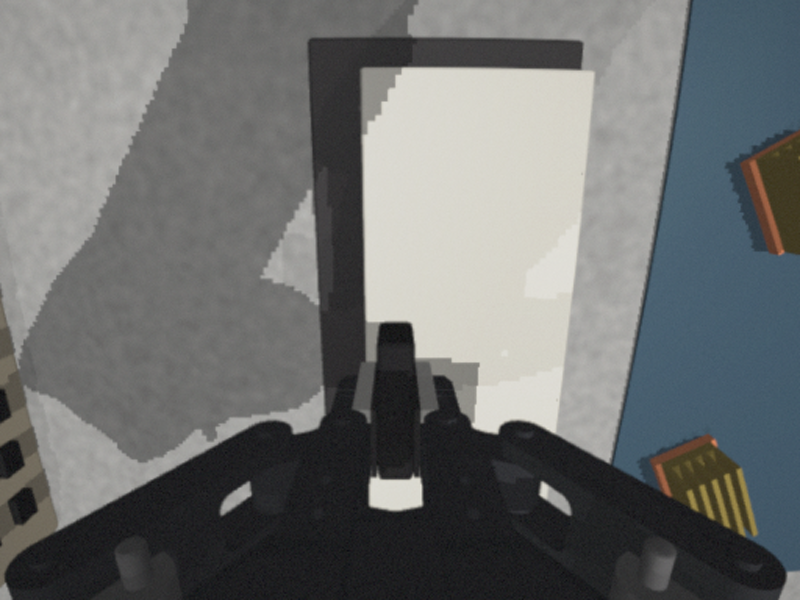

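```bash
python3 - <<'E'
from h import *
i=dict(np.load("e.npz")); f=lambda l,z:ray(i,(np.array(l)+.5)/1.5625-.5,z)
ang=lambda a,b:np.degrees(np.arctan2(b[1]-a[1],b[0]-a[0]))
P=f([[309,39],[582,41],[324,400]],.006); C=f([[361,68],[594,71],[366,320],[565,370]],.0642)
print(P.round(4),ang(P[0],P[2]),ang(P[0],P[1])); print(C.round(4),ang(C[0],C[2]),ang(C[0],C[1]),ang(C[1],C[3]))
a=np.radians(ang(P[0],P[2])); Rm=lambda a:np.array([[np.cos(a),-np.sin(a)],[np.sin(a),np.cos(a)]])
print("pad centre",(P[0,:2]+P[1,:2])/2+Rm(a)@[.13,0]); a=np.radians(ang(C[0],C[2])); print("cover centre",(C[0,:2]+C[1,:2])/2+Rm(a)@[.107,0])
E
```

```text
[[ 0.4303 -0.3636  0.006 ]
 [ 0.4273 -0.2453  0.006 ]
 [ 0.602  -0.3604  0.006 ]] 1.0801772074954465 91.4520458019561
[[ 0.4556 -0.3366  0.0642]
 [ 0.4538 -0.263   0.0642]
 [ 0.5381 -0.3345  0.0642]
 [ 0.5562 -0.2595  0.0642]] 1.4692001015089127 91.37137142040613 1.930048661755279
pad centre [ 0.5588118 -0.3020027]
cover centre [ 0.56167027 -0.29704181]
```

move_arm(plan=[[[0.014, -0.025, 0.12], [0, 0, 0.005], -1], [[0.014, -0.025, 0.225], [0, 0, 0.005], -1], [[0.014, -0.025, 0.235], [0, 0, 0.005], -1], [[0.014, -0.025, 0.24], [0, 0, 0.005], -1], [[0.014, -0.025, 0.24], [0, 0, 0.005], -1]])

```text
clock: 12.02
position: [0.558, -0.3308, 0.0207]
eef_rot: [0.001, -0.009, 1.0, -0.001]
ft_force: [-0.2, 0.3, -1.8]
finger_gap: 0.126
finger_force: 60.2
```

move_arm(plan=[[[0, 0.005, 0.008], [0, 0, 0], -1], [[0, 0.005, 0.013], [0, 0, 0], -1], [[0, 0.005, 0.013], [0, 0, 0], -1], [[0, 0.005, 0.013], [0, 0, 0], -1]])

```text
clock: 12.52
position: [0.5576, -0.3299, 0.0184]
eef_rot: [0.001, -0.009, 1.0, -0.0]
ft_force: [-1.2, 0.9, 6.8]
finger_gap: 0.124
finger_force: 61.2
```

move_arm(plan=[[[0, 0, 0], [0, 0, 0], -0.65], [[0, 0, 0], [0, 0, 0], -0.4], [[0, 0, 0], [0, 0, 0], -0.4], [[0, 0, -0.2], [0, 0, 0], -0.4], [[0, 0, -0.5], [0, 0, 0], 0], [[0, 0, -0.85], [0, 0, 0.2], 0.6], [[0, 0, -0.9], [0, 0, 0.5], 0.6], [[0, 0.2, -0.9], [0, 0, 0.8], 0.6], [[0, 0.4, -0.9], [0, 0, 1], 0.6], [[0, 0.5, -0.9], [0, 0, 1], 0.6]])

```text
clock: 13.78
position: [0.5555, -0.2263, 0.196]
eef_rot: [-0.0, 0.248, 0.969, 0.001]
ft_force: [0.3, -0.4, -0.5]
finger_gap: 0.8
finger_force: 0.0
```

```bash
python3 - <<'E'
from h import *
print(st()[0])
plan([[((.56,-.13,.20),down(30))]])
im=cams.grab_frame("side"); cv2.imwrite("pics/f.png",cv2.resize(im[180:310,200:400,::-1],(600,390)))
E
```

```text
[ 0.55546022 -0.22634542  0.19595598]
[0.212, 0.433, -0.019] [0.002, -0.002, 1.043] ;
```

View pics/f.png

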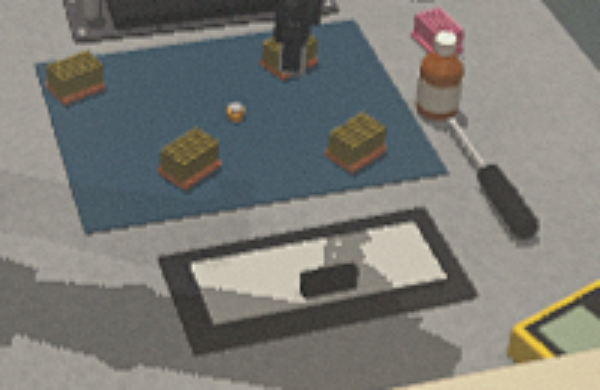

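```bash
cat >> h.py <<'E'
def look(n,cands):
    p,R,s=st(); im=cams.grab_frame("wrist"); i=cams.camera_info("wrist"); cv2.imwrite(f"pics/{n}_raw.png",im[:,:,::-1]); np.savez(f"{n}.npz",K=i["K"],D=i["D"],pose=i["pose"])
    mm=mats(im)
    for c in cands:
        u=pix(None,[[c[0],c[1],.02]],i)[0]
        if not(20<u[0]<492 and 20<u[1]<364): print("out",c); continue
        q,sc=fit([(i,mm)],(.05,.036),.002,.032,c); print("mod",q.round(4),round(np.degrees(q[2]),1),round(sc,3))
    return i
MODS=[(.4437,.0102,.36),(.6318,.0126,.45),(.4851,-.1303,.56),(.6507,-.1452,.48)]
CC=np.array([.5696,.1412]); CY=np.radians(-1.7)
def bay(k): return CC+(-.07575+.0505*k)*np.array([np.cos(CY),np.sin(CY)])
E
python3 - <<'E'
from h import *
p=st()[0]; plan([[((.52,-.17,.196),down(32))],[((.485,-.13,.11),down(32))]])
E
```

```text
[0.286, 0.151, 0.001] [0.005, -0.005, 0.982] ; 
[0.262, -0.042, 0.43] [0.0, 0.0, 0.0] ;
```

move_arm(plan=[[[0.29, 0.15, 0], [0, 0, 0.35], 0.6], [[0.29, 0.15, 0], [0, 0, 0.7], 0.6], [[0.29, 0.15, 0], [0, 0, 0.98], 0.6], [[0.29, 0.15, 0], [0, 0, 0.98], 0.6], [[0.29, 0.15, 0], [0, 0, 0.98], 0.6]])

```text
clock: 14.45
position: [0.5187, -0.1762, 0.1963]
eef_rot: [0.0, 0.487, 0.873, -0.0]
ft_force: [-0.4, 0.7, 0.1]
finger_gap: 0.797
finger_force: 0.0
```

```bash
python3 - <<'E'
from h import *
look("g",MODS)
p=st()[0];print(p); plan([[((.4851,-.1303,.11),down(32)),((.4851,-.1303,.010),down(32))]])
E
```

```text
out (0.4437, 0.0102, 0.36)
mod [0.6332 0.0112 0.4443] 25.5 0.873
mod [ 0.4854 -0.1296  0.5501] 31.5 0.926
mod [ 0.6505 -0.145   0.4775] 27.4 0.909
[ 0.51873344 -0.17598625  0.19630659]
[0.283, -0.023, 0.431] [-0.001, 0.001, -0.011] ; [0.283, -0.023, 0.931] [-0.001, 0.001, -0.011] ;
```

move_arm(plan=[[[0.283, -0.023, 0.25], [0, 0, -0.01], 0.6], [[0.283, -0.023, 0.55], [0, 0, -0.01], 0.6], [[0.283, -0.023, 0.8], [0, 0, -0.01], 0.6], [[0.283, -0.023, 0.917], [0, 0, -0.01], 0.6], [[0.283, -0.023, 0.917], [0, 0, -0.01], 0.6], [[0.283, -0.023, 0.917], [0, 0, -0.01], 0.3], [[0.283, -0.023, 0.917], [0, 0, -0.01], 0.21], [[0.283, -0.023, 0.917], [0, 0, -0.01], 0.19], [[0.283, -0.023, 0.917], [0, 0, -0.01], 0.19]])

```text
clock: 15.62
position: [0.4857, -0.1293, 0.0135]
eef_rot: [0.001, 0.485, 0.874, 0.0]
ft_force: [0.4, -0.0, 0.5]
finger_gap: 0.595
finger_force: 0.0
```

move_arm(plan=[[[0, 0, 0], [0, 0, 0], 0.178], [[0, 0, 0], [0, 0, 0], 0.178], [[0, 0, 0], [0, 0, 0], 0.178]])

```text
clock: 16.0
position: [0.4853, -0.1292, 0.0129]
eef_rot: [0.0, 0.485, 0.874, 0.0]
ft_force: [-0.2, -0.3, 1.4]
finger_gap: 0.592
finger_force: 0.2
```

move_arm(plan=[[[0, 0, 0], [0, 0, 0], 0.168], [[0, 0, 0], [0, 0, 0], 0.168], [[0, 0, 0], [0, 0, 0], 0.168]])

```text
clock: 16.38
position: [0.4854, -0.1292, 0.013]
eef_rot: [0.0, 0.485, 0.874, 0.0]
ft_force: [1.6, 1.0, 1.1]
finger_gap: 0.583
finger_force: 3.6
```

move_arm(plan=[[[0, 0, 0], [0, 0, 0], 0.157], [[0, 0, 0], [0, 0, 0], 0.157], [[0, 0, 0], [0, 0, 0], 0.157]])

```text
clock: 16.75
position: [0.4854, -0.1292, 0.0131]
eef_rot: [0.0, 0.485, 0.874, 0.0]
ft_force: [0.7, 0.9, 2.4]
finger_gap: 0.581
finger_force: 14.8
```

```bash
python3 - <<'E'
from h import *
b=bay(1);print(b); z=.10
plan([[((.4854,-.1292,.085),down(32)),((.49,-.07,z),down(60))],[((.50,.02,z),down(88.3))],[((b[0],b[1],z),down(88.3)),((b[0],b[1],.024),down(88.3)),((b[0],b[1],.0215),down(88.3))]])
E
```

```text
[0.54436111 0.14194907]
[-0.0, 0.0, -0.36] [0.001, 0.0, -0.002] ; [0.239, 0.176, -0.435] [0.001, 0.0, -0.936] ; 
[0.182, 0.415, 0.0] [0.0, 0.0, -0.943] ; 
[-0.204, 0.616, 0.0] [0.0, 0.0, 0.0] ; [-0.204, 0.616, 0.38] [0.0, 0.0, 0.0] ; [-0.204, 0.616, 0.393] [0.0, 0.0, 0.0] ;
```

move_arm(plan=[[[0, 0, -0.15], [0, 0, 0], 0.157], [[0, 0, -0.36], [0, 0, 0], 0.157], [[0.12, 0.09, -0.435], [0, 0, -0.3], 0.157], [[0.24, 0.176, -0.435], [0, 0, -0.62], 0.157], [[0.24, 0.176, -0.435], [0, 0, -0.936], 0.157], [[0.24, 0.176, -0.435], [0, 0, -0.936], 0.157]])

```text
clock: 17.5
position: [0.4887, -0.0701, 0.0993]
eef_rot: [-0.001, 0.26, 0.966, -0.0]
ft_force: [-0.3, -0.7, -1.2]
finger_gap: 0.58
finger_force: 14.9
```

move_arm(plan=[[[0.09, 0.2, 0], [0, 0, -0.3], 0.157], [[0.18, 0.415, 0], [0, 0, -0.62], 0.157], [[0.18, 0.415, 0], [0, 0, -0.94], 0.157], [[0.18, 0.415, 0], [0, 0, -0.94], 0.157], [[0.18, 0.415, 0], [0, 0, -0.94], 0.157]])

```text
clock: 18.12
position: [0.4996, 0.0182, 0.0996]
eef_rot: [-0.0, 0.019, 1.0, -0.0]
ft_force: [0.3, -0.1, -1.2]
finger_gap: 0.584
finger_force: 14.9
```

```bash
python3 - <<'E'
from h import *
p,R,s=st();print(p,s["finger_force"])
im=cams.grab_frame("wrist"); i=cams.camera_info("wrist"); cv2.imwrite("pics/i.png",cv2.resize(im[:,:,::-1],(800,600),interpolation=cv2.INTER_CUBIC)); np.savez("i.npz",K=i["K"],D=i["D"],pose=i["pose"])
b=bay(1); z=p[2]
plan([[((b[0],b[1],z),down(88.3)),((b[0],b[1],.024),down(88.3)),((b[0],b[1],.0215),down(88.3))]])
E
```

```text
[0.4996397  0.01820811 0.09962279] 14.936715066432953
[-0.2, 0.626, -0.0] [-0.002, -0.001, -0.014] ; [-0.201, 0.626, 0.378] [-0.002, -0.001, -0.014] ; [-0.201, 0.626, 0.39] [-0.002, -0.001, -0.014] ;
```

View pics/i.png

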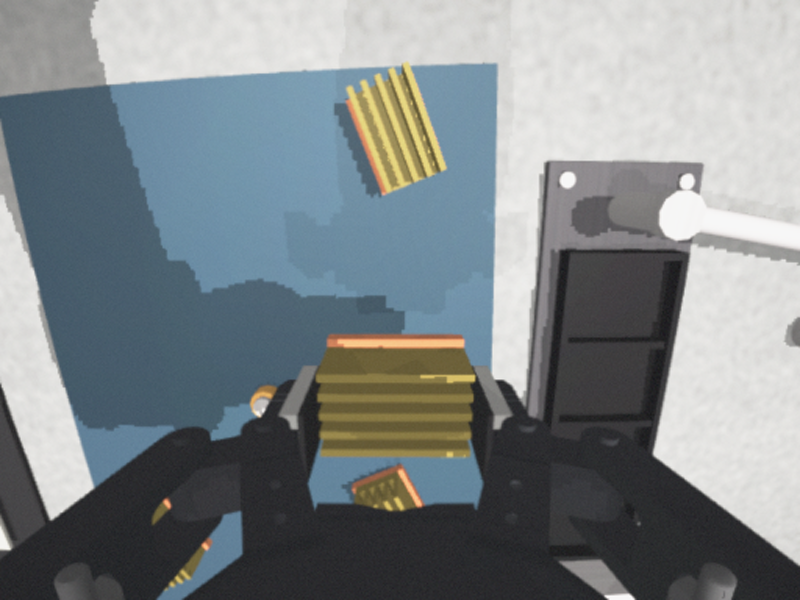

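```bash
python3 - <<'E'
from h import *
i=dict(np.load("i.npz")); f=lambda l,z:ray(i,(np.array(l)+.5)/1.5625-.5,z).round(4)
print("flange bottom edge",f([[328,337],[464,337]],.0886)); print("top near edge",f([[318,379],[474,377]],.1186),"far top",f([[320,457],[470,456]],.1186))
print("tray outer",f([[559,250],[688,250]],.02)); print("base",f([[546,163],[703,163]],.006)); print("hinge",f([[683,215]],.058))
c=lambda x,y:CC+np.array([[np.cos(CY),-np.sin(CY)],[np.sin(CY),np.cos(CY)]])@[x,y]
for q in((-.103,-.033),(-.103,.033),(-.15,-.043),(-.15,.043),(-.125,0)): print(q,c(*q).round(4))
E
```

```text
flange bottom edge [[ 0.4835 -0.0066  0.0886]
 [ 0.4854  0.0453  0.0886]]
top near edge [[ 0.4869 -0.0055  0.1186]
 [ 0.488   0.0439  0.1186]] far top [[ 0.5157 -0.0075  0.1186]
 [ 0.5171  0.043   0.1186]]
tray outer [[0.464  0.1057 0.02  ]
 [0.466  0.1762 0.02  ]]
base [[0.4196 0.1013 0.006 ]
 [0.421  0.1882 0.006 ]]
hinge [[0.4444 0.1454 0.058 ]]
(-0.103, -0.033) [0.4657 0.1113]
(-0.103, 0.033) [0.4676 0.1772]
(-0.15, -0.043) [0.4184 0.1027]
(-0.15, 0.043) [0.4209 0.1886]
(-0.125, 0) [0.4447 0.1449]
```

move_arm(plan=[[[-0.1, 0.3, 0], [0, 0, 0], 0.157], [[-0.19, 0.6, 0], [0, 0, -0.01], 0.157], [[-0.19, 0.626, 0], [0, 0, -0.01], 0.157], [[-0.19, 0.626, 0.15], [0, 0, -0.01], 0.157], [[-0.19, 0.626, 0.28], [0, 0, -0.01], 0.157], [[-0.19, 0.626, 0.33], [0, 0, -0.01], 0.157], [[-0.19, 0.626, 0.36], [0, 0, -0.01], 0.157], [[-0.19, 0.626, 0.36], [0, 0, -0.01], 0.157]])

```text
clock: 19.18
position: [0.5423, 0.1435, 0.0283]
eef_rot: [0.0, 0.014, 1.0, 0.0]
ft_force: [-0.0, -0.1, -1.3]
finger_gap: 0.58
finger_force: 15.0
```

move_arm(plan=[[[0, 0, 0.015], [0, 0, 0], 0.157], [[0, 0, 0.027], [0, 0, 0], 0.157], [[0, 0, 0.027], [0, 0, 0], 0.157]])

```text
clock: 19.55
position: [0.5418, 0.1439, 0.0225]
eef_rot: [-0.0, 0.013, 1.0, 0.0]
ft_force: [-1.0, 0.9, -0.7]
finger_gap: 0.58
finger_force: 15.0
```

move_arm(plan=[[[0, -0.01, 0.003], [0, 0, 0], 0.157], [[0, -0.01, 0.006], [0, 0, 0], 0.157], [[0, -0.01, 0.006], [0, 0, 0], 0.157]])

```text
clock: 19.92
position: [0.5418, 0.1418, 0.0213]
eef_rot: [-0.0, 0.013, 1.0, 0.0]
ft_force: [1.0, -0.5, -1.0]
finger_gap: 0.582
finger_force: 15.0
```

move_arm(plan=[[[0, 0, 0], [0, 0, 0], 0.25], [[0, 0, 0], [0, 0, 0], 0.45], [[0, 0, 0], [0, 0, 0], 0.45], [[0, 0, -0.2], [0, 0, 0], 0.45], [[0, 0, -0.45], [0, 0, 0], 0.45], [[0.2, -0.2, -0.7], [0, 0, 0], 0.6], [[0.4, -0.4, -0.7], [0, 0, 0.3], 0.6], [[0.45, -0.65, -0.7], [0, 0, 0.6], 0.6], [[0.45, -0.75, -0.7], [0, 0, 0.9], 0.6], [[0.45, -0.75, -0.7], [0, 0, 0.9], 0.6], [[0.45, -0.75, -0.7], [0, 0, 0.9], 0.6]])

```text
clock: 21.3
position: [0.4482, -0.0041, 0.1613]
eef_rot: [-0.0, 0.244, 0.97, 0.0]
ft_force: [0.2, 0.1, -0.1]
finger_gap: 0.795
finger_force: 0.0
```

```bash
python3 - <<'E'
from h import *
look("j",MODS[:2]+MODS[3:])
im=cv2.imread("pics/j_raw.png"); cv2.imwrite("pics/j.png",cv2.resize(im,(800,600),interpolation=cv2.INTER_CUBIC))
p=st()[0];print(p); plan([[((.4437,.0102,p[2]),down(20.5))]])
E
```

```text
mod [0.4019 0.0244 0.3386] 19.4 0.937
mod [ 0.6324 -0.003  -0.0682] -3.9 0.258
out (0.6507, -0.1452, 0.48)
[ 0.44819164 -0.00394603  0.16118062]
[0.053, 0.052, 0.0] [0.001, -0.001, 1.375] ;
```

View pics/j.png

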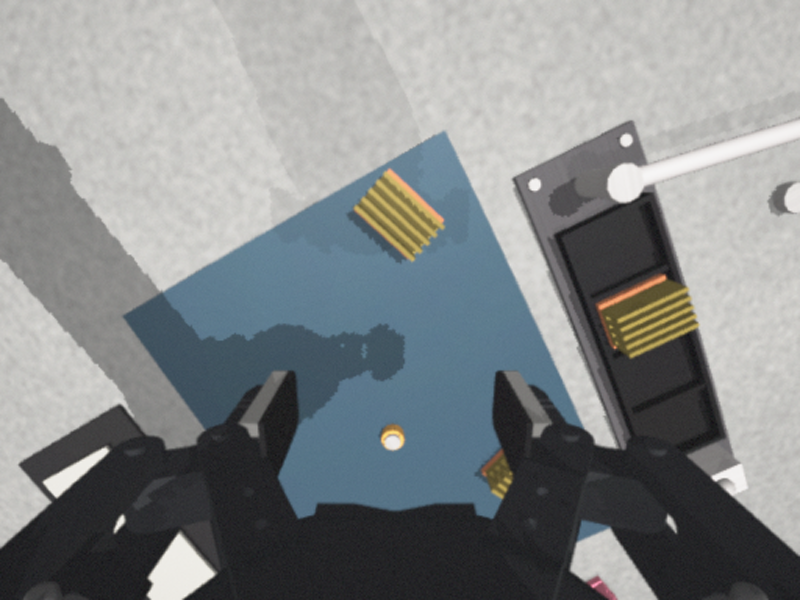

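```bash
python3 - <<'E'
from h import *
p=st()[0]
plan([[((.402,.0244,.15),down(40))],[((.402,.0244,.15),down(19.4)),((.402,.0244,.013),down(19.4))]])
E
```

```text
[0.271, 0.016, 0.056] [0.001, -0.001, 0.725] ; 
[0.0, 0.0, 0.0] [0.0, 0.0, 0.687] ; [0.0, 0.0, 0.685] [0.0, 0.0, 0.687] ;
```

move_arm(plan=[[[0.27, 0.016, 0.056], [0, 0, 0.35], 0.6], [[0.27, 0.016, 0.056], [0, 0, 0.725], 0.6], [[0.27, 0.016, 0.056], [0, 0, 0.725], 0.6], [[0.27, 0.016, 0.056], [0, 0, 0.725], 0.6]])

```text
clock: 21.85
position: [0.403, 0.0233, 0.1504]
eef_rot: [0.001, 0.423, 0.906, 0.0]
ft_force: [0.5, 1.0, 0.2]
finger_gap: 0.797
finger_force: 0.0
```

move_arm(plan=[[[0, 0, 0.1], [0, 0, 0.35], 0.6], [[0, 0, 0.2], [0, 0, 0.687], 0.6], [[0, 0, 0.3], [0, 0, 0.687], 0.6], [[0, 0, 0.3], [0, 0, 0.687], 0.6]])

```text
clock: 22.35
position: [0.4014, 0.0225, 0.0892]
eef_rot: [-0.001, 0.579, 0.815, -0.001]
ft_force: [0.3, 0.1, -0.0]
finger_gap: 0.799
finger_force: 0.0
```

```bash
python3 - <<'E'
from h import *
look("k",[(.402,.0244,.34)])
p=st()[0];print(p); plan([[((.402,.0244,.013),down(19.4))]])
E
```

```text
mod [0.4037 0.0237 0.3345] 19.2 0.925
[0.40226178 0.02253947 0.09004192]
[0.009, 0.002, 0.385] [-0.002, 0.001, -0.007] ;
```

move_arm(plan=[[[0.005, 0.006, 0.2], [0, 0, 0], 0.6], [[0.005, 0.006, 0.385], [0, 0, 0], 0.6], [[0.005, 0.006, 0.385], [0, 0, 0], 0.6], [[0.005, 0.006, 0.385], [0, 0, 0], 0.3], [[0.005, 0.006, 0.385], [0, 0, 0], 0.21], [[0.005, 0.006, 0.385], [0, 0, 0], 0.19], [[0.005, 0.006, 0.385], [0, 0, 0], 0.178], [[0.005, 0.006, 0.385], [0, 0, 0], 0.168], [[0.005, 0.006, 0.385], [0, 0, 0], 0.162], [[0.005, 0.006, 0.385], [0, 0, 0], 0.157], [[0.005, 0.006, 0.385], [0, 0, 0], 0.157]])

```text
clock: 23.78
position: [0.4038, 0.0244, 0.0138]
eef_rot: [0.001, 0.58, 0.815, 0.001]
ft_force: [-0.8, 0.5, 5.2]
finger_gap: 0.581
finger_force: 14.4
```

```bash
python3 - <<'E'
from h import *
p,R,s=st(); print(p,s["finger_force"]); b=bay(0);print(b); z=.10
plan([[((p[0],p[1],z),R),((.43,.03,z),down(48))],[((.46,.04,z),down(77))],[((b[0],b[1],z),down(88.3)),((b[0],b[1],.0215),down(88.3))]])
E
```

```text
[0.40376253 0.02444735 0.01381398] 14.42457765340805
[0.49388334 0.14344722]
[0.0, 0.001, -0.431] [0.0, 0.0, 0.0] ; [-0.017, 0.134, -0.431] [0.003, 0.001, -0.961] ; 
[-0.078, 0.138, 0.0] [0.0, 0.0, -0.967] ; 
[-0.049, 0.542, 0.0] [0.0, 0.0, -0.377] ; [-0.049, 0.542, 0.393] [0.0, 0.0, -0.377] ;
```

move_arm(plan=[[[0, 0, -0.2], [0, 0, 0], 0.157], [[0, 0, -0.43], [0, 0, 0], 0.157], [[-0.01, 0.07, -0.43], [0, 0, -0.3], 0.157], [[-0.017, 0.134, -0.43], [0, 0, -0.64], 0.157], [[-0.017, 0.134, -0.43], [0, 0, -0.96], 0.157], [[-0.017, 0.134, -0.43], [0, 0, -0.96], 0.157]])

```text
clock: 24.52
position: [0.4285, 0.0296, 0.0986]
eef_rot: [-0.001, 0.36, 0.933, -0.0]
ft_force: [-0.4, 0.7, -2.2]
finger_gap: 0.585
finger_force: 14.7
```

move_arm(plan=[[[-0.04, 0.07, 0], [0, 0, -0.35], 0.157], [[-0.078, 0.138, 0], [0, 0, -0.7], 0.157], [[-0.078, 0.138, 0], [0, 0, -0.967], 0.157], [[-0.078, 0.138, 0], [0, 0, -0.967], 0.157]])

```text
clock: 25.02
position: [0.4587, 0.0396, 0.0987]
eef_rot: [-0.001, 0.116, 0.993, -0.0]
ft_force: [0.6, 0.0, -1.0]
finger_gap: 0.579
finger_force: 14.7
```

move_arm(plan=[[[-0.03, 0.25, 0], [0, 0, -0.37], 0.157], [[-0.05, 0.5, 0], [0, 0, -0.37], 0.157], [[-0.05, 0.54, 0], [0, 0, -0.37], 0.157], [[-0.05, 0.54, 0], [0, 0, -0.37], 0.157]])

```text
clock: 25.52
position: [0.4928, 0.1427, 0.0987]
eef_rot: [-0.001, 0.017, 1.0, -0.001]
ft_force: [0.3, -1.5, -2.1]
finger_gap: 0.582
finger_force: 14.7
```

```bash
python3 - <<'E'
from h import *
p,R,s=st(); print(p,s["finger_force"]); b=bay(0)-[.0012,.0005];z=p[2]
plan([[((b[0],b[1],z),down(88.3)),((b[0],b[1],.03),down(88.3)),((b[0],b[1],.0225),down(88.3))]])
im=cams.grab_frame("wrist"); i=cams.camera_info("wrist"); cv2.imwrite("pics/l.png",cv2.resize(im[:,:,::-1],(800,600),interpolation=cv2.INTER_CUBIC)); np.savez("l.npz",K=i["K"],D=i["D"],pose=i["pose"])
E
```

```text
[0.49276622 0.14269528 0.09866171] 14.710490852594376
[0.0, 0.001, -0.0] [-0.002, -0.002, -0.01] ; [0.0, 0.002, 0.343] [-0.002, -0.002, -0.01] ; [0.0, 0.002, 0.381] [-0.002, -0.002, -0.01] ;
```

View pics/l.png

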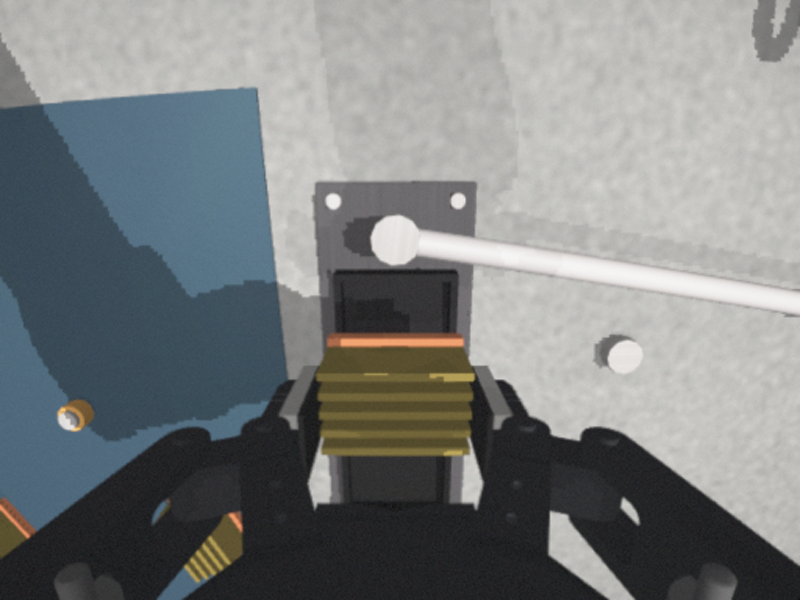

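```bash
python3 - <<'E'
from h import *
i=dict(np.load("l.npz")); f=lambda l,z:ray(i,(np.array(l)+.5)/1.5625-.5,z).round(4)
print("below",f([[395,475],[395,500]],.015),f([[395,500]],.04)); print("tray outer",f([[332,271],[458,271]],.02)); print("base",f([[316,182],[476,182]],.006)); print("hinge",f([[395,240]],.058))
print("flange",f([[328,335],[463,335]],.0869)); print(i["pose"][:3,3])
print(pix(None,box((*bay(1),np.pi/2+CY),(.05,.036),.01,.04),i)*1.5625)
E
```

```text
below [[0.5945 0.1374 0.015 ]
 [0.6135 0.1367 0.015 ]] [[0.5925 0.1375 0.04  ]]
tray outer [[0.4637 0.1092 0.02  ]
 [0.4661 0.1753 0.02  ]]
base [[0.4181 0.1021 0.006 ]
 [0.4213 0.1868 0.006 ]]
hinge [[0.4442 0.1431 0.058 ]]
flange [[0.476  0.1163 0.0869]
 [0.4779 0.1679 0.0869]]
[0.42236639 0.1441784  0.24214929]
[[358.42027303 425.15897173]
 [356.4070981  371.05528121]
 [440.23098674 424.63107374]
 [441.6806704  370.4801094 ]
 [353.94872172 454.33081089]
 [351.42173816 394.84779393]
 [445.66245812 453.75059847]
 [447.61036195 394.20955034]]
```

move_arm(plan=[[[0.007, -0.003, 0.15], [0, 0, -0.01], 0.157], [[0.007, -0.003, 0.28], [0, 0, -0.01], 0.157], [[0.007, -0.003, 0.34], [0, 0, -0.01], 0.157], [[0.007, -0.003, 0.365], [0, 0, -0.01], 0.157], [[0.007, -0.003, 0.383], [0, 0, -0.01], 0.157], [[0.007, -0.003, 0.383], [0, 0, -0.01], 0.157]])

```text
clock: 26.32
position: [0.4925, 0.1422, 0.023]
eef_rot: [0.0, 0.014, 1.0, 0.0]
ft_force: [0.4, -0.1, -1.1]
finger_gap: 0.577
finger_force: 14.7
```

move_arm(plan=[[[0, 0, 0.004], [0, 0, 0], 0.157], [[0, 0, 0.004], [0, 0, 0], 0.25], [[0, 0, 0.004], [0, 0, 0], 0.45], [[0, 0, 0.004], [0, 0, 0], 0.45], [[0, 0, -0.2], [0, 0, 0], 0.45], [[0, 0, -0.45], [0, 0, 0], 0.45], [[-0.2, -0.2, -0.7], [0, 0, 0], 0.6], [[-0.4, -0.4, -0.7], [0, 0, 0.3], 0.6], [[-0.6, -0.55, -0.7], [0, 0, 0.6], 0.6], [[-0.65, -0.65, -0.7], [0, 0, 0.95], 0.6], [[-0.65, -0.65, -0.7], [0, 0, 0.95], 0.6], [[-0.65, -0.65, -0.7], [0, 0, 0.95], 0.6]])

```text
clock: 27.82
position: [0.6175, 0.0105, 0.1622]
eef_rot: [-0.001, 0.258, 0.966, 0.001]
ft_force: [-0.1, 0.7, -0.4]
finger_gap: 0.799
finger_force: 0.0
```

```bash
python3 - <<'E'
from h import *
i=look("m",[MODS[1],MODS[3]])
im=cv2.imread("pics/m_raw.png"); cv2.imwrite("pics/m.png",cv2.resize(im,(800,600),interpolation=cv2.INTER_CUBIC))
mm=mats(im[:,:,::-1])
for k in (0,1):
    for dz in (0,.01): print("bay",k,dz,bay(k).round(4),fit([(i,mm)],(.05,.036),.01+dz,.04+dz,(*bay(k),np.pi/2+CY)))
p=st()[0];print(p); plan([[((.632,.0125,.12),down(25.8))]])
E
```

```text
mod [0.6322 0.0131 0.4008] 23.0 0.913
mod [ 0.6498 -0.1451  0.4898] 28.1 0.194
bay 0 0 [0.4939 0.1434] (array([0.49439968, 0.14235796, 1.54141646]), np.float64(0.5109380856646335))
bay 0 0.01 [0.4939 0.1434] (array([0.49590995, 0.14006437, 1.54116799]), np.float64(0.5372623167207734))
bay 1 0 [0.5444 0.1419] (array([0.5443337 , 0.14203287, 1.53817447]), np.float64(0.5651179683086277))
bay 1 0.01 [0.5444 0.1419] (array([0.54462054, 0.13913504, 1.52439941]), np.float64(0.5606739957385064))
[0.61748285 0.01106665 0.16234595]
[-0.06, 0.042, 0.212] [0.001, -0.004, 1.144] ;
```

View pics/m.png

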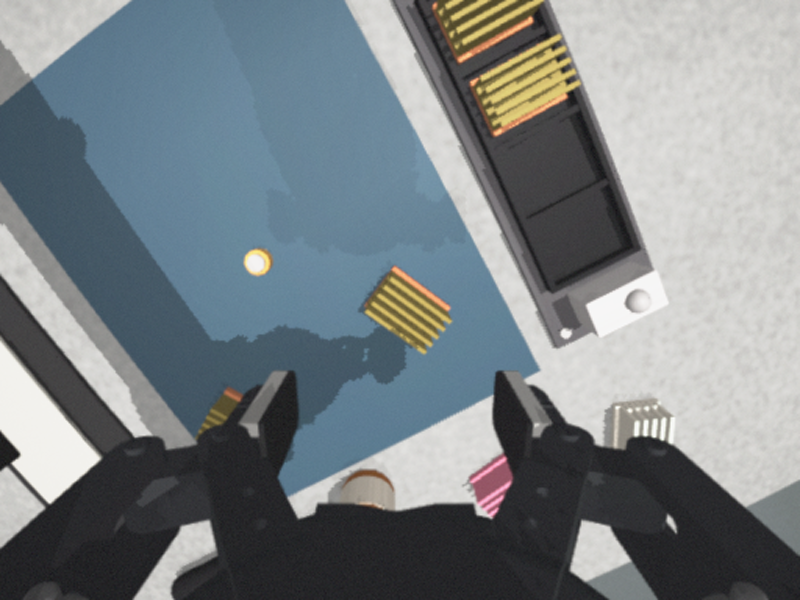

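move_arm(plan=[[[-0.06, 0.042, 0.1], [0, 0, 0.35], 0.6], [[-0.06, 0.042, 0.21], [0, 0, 0.7], 0.6], [[-0.06, 0.042, 0.21], [0, 0, 1], 0.6], [[-0.06, 0.042, 0.21], [0, 0, 1], 0.6], [[-0.06, 0.042, 0.21], [0, 0, 1], 0.6]])

```text
clock: 28.5
position: [0.6329, 0.011, 0.121]
eef_rot: [0.0, 0.499, 0.867, 0.001]
ft_force: [0.3, -0.2, 0.1]
finger_gap: 0.801
finger_force: 0.0
```

```bash
python3 - <<'E'
from h import *
look("n",[MODS[1]])
print(st()[0]);plan([[((.632,.0128,.013),down(24.8))]])
E
```

```text
mod [0.6321 0.0124 0.4062] 23.3 0.92
[0.63294733 0.01064816 0.12111757]
[0.012, 0.001, 0.541] [0.002, -0.001, 0.175] ;
```

move_arm(plan=[[[0.01, 0.001, 0.25], [0, 0, 0.19], 0.6], [[0.01, 0.001, 0.5], [0, 0, 0.19], 0.6], [[0.01, 0.001, 0.541], [0, 0, 0.19], 0.6], [[0.01, 0.001, 0.541], [0, 0, 0.19], 0.6], [[0.01, 0.001, 0.541], [0, 0, 0.19], 0.3], [[0.01, 0.001, 0.541], [0, 0, 0.19], 0.21], [[0.01, 0.001, 0.541], [0, 0, 0.19], 0.19], [[0.01, 0.001, 0.541], [0, 0, 0.19], 0.178], [[0.01, 0.001, 0.541], [0, 0, 0.19], 0.168], [[0.01, 0.001, 0.541], [0, 0, 0.19], 0.162], [[0.01, 0.001, 0.541], [0, 0, 0.19], 0.157], [[0.01, 0.001, 0.541], [0, 0, 0.19], 0.157]])

```text
clock: 30.05
position: [0.6331, 0.0118, 0.0133]
eef_rot: [0.001, 0.543, 0.839, 0.001]
ft_force: [2.2, 0.1, 4.8]
finger_gap: 0.585
finger_force: 15.6
```

```bash
python3 - <<'E'
from h import *
p,R,s=st(); print(p,s["finger_force"]); b=bay(2)-[.001,.001];print(b); z=.10
plan([[((p[0],p[1],z),R),((.625,.03,z),down(53))],[((.61,.06,z),down(80))],[((b[0],b[1],z),down(88.3)),((b[0],b[1],.0225),down(88.3))]])
E
```

```text
[0.63307893 0.01182988 0.01326394] 15.583494454622269
[0.59383889 0.13945093]
[-0.0, 0.001, -0.434] [0.0, 0.0, 0.0] ; [0.099, 0.001, -0.434] [0.004, 0.002, -0.961] ; 
[0.15, 0.075, 0.0] [0.0, 0.0, -0.9] ; 
[0.149, 0.377, 0.0] [0.0, 0.0, -0.277] ; [0.149, 0.377, 0.388] [0.0, 0.0, -0.277] ;
```

move_arm(plan=[[[0, 0, -0.2], [0, 0, 0], 0.157], [[0, 0, -0.43], [0, 0, 0], 0.157], [[0.05, 0, -0.43], [0, 0, -0.3], 0.157], [[0.1, 0, -0.43], [0, 0, -0.64], 0.157], [[0.1, 0, -0.43], [0, 0, -0.96], 0.157], [[0.1, 0, -0.43], [0, 0, -0.96], 0.157]])

```text
clock: 30.8
position: [0.6223, 0.0297, 0.097]
eef_rot: [-0.002, 0.319, 0.948, -0.001]
ft_force: [-0.4, -0.5, -1.0]
finger_gap: 0.584
finger_force: 15.7
```

move_arm(plan=[[[0.07, 0.04, 0], [0, 0, -0.35], 0.157], [[0.15, 0.075, 0], [0, 0, -0.7], 0.157], [[0.15, 0.075, 0], [0, 0, -0.9], 0.157], [[0.15, 0.075, 0], [0, 0, -0.9], 0.157]])

```text
clock: 31.3
position: [0.6081, 0.0594, 0.0975]
eef_rot: [-0.001, 0.089, 0.996, -0.0]
ft_force: [1.2, 0.6, -1.2]
finger_gap: 0.583
finger_force: 15.7
```

move_arm(plan=[[[0.08, 0.2, 0], [0, 0, -0.28], 0.157], [[0.149, 0.37, 0], [0, 0, -0.28], 0.157], [[0.149, 0.377, 0], [0, 0, -0.28], 0.157], [[0.149, 0.377, 0], [0, 0, -0.28], 0.157]])

```text
clock: 31.8
position: [0.5928, 0.1379, 0.0979]
eef_rot: [-0.0, 0.016, 1.0, -0.001]
ft_force: [0.4, -0.6, -0.9]
finger_gap: 0.582
finger_force: 15.7
```

```bash
python3 - <<'E'
from h import *
p,R,s=st(); print(p,s["finger_force"]); b=bay(2)-[.0015,.001]
plan([[((b[0],b[1],.0225),down(88.3))]])
E
```

```text
[0.59279256 0.13792569 0.09794981] 15.696819126605988
[-0.003, 0.008, 0.377] [-0.004, -0.001, -0.003] ;
```

move_arm(plan=[[[-0.002, 0.007, 0.15], [0, 0, 0], 0.157], [[-0.002, 0.007, 0.28], [0, 0, 0], 0.157], [[-0.002, 0.007, 0.34], [0, 0, 0], 0.157], [[-0.002, 0.007, 0.36], [0, 0, 0], 0.157], [[-0.002, 0.007, 0.378], [0, 0, 0], 0.157], [[-0.002, 0.007, 0.378], [0, 0, 0], 0.157], [[-0.002, 0.007, 0.378], [0, 0, 0], 0.157]])

```text
clock: 32.67
position: [0.5937, 0.1409, 0.0235]
eef_rot: [0.001, 0.014, 1.0, 0.0]
ft_force: [-0.2, 1.3, -0.8]
finger_gap: 0.584
finger_force: 15.7
```

move_arm(plan=[[[0, -0.004, 0.004], [0, 0, 0], 0.157], [[0, -0.004, 0.008], [0, 0, 0], 0.157], [[0, -0.004, 0.008], [0, 0, 0], 0.25], [[0, -0.004, 0.008], [0, 0, 0], 0.45], [[0, -0.004, 0.008], [0, 0, 0], 0.45], [[0, 0, -0.2], [0, 0, 0], 0.45], [[0, 0, -0.45], [0, 0, 0], 0.45], [[-0.1, -0.25, -0.7], [0, 0, 0], 0.6], [[-0.2, -0.5, -0.7], [0, 0, 0.3], 0.6], [[-0.2, -0.75, -0.7], [0, 0, 0.6], 0.6], [[-0.2, -1.0, -0.7], [0, 0, 0.95], 0.6], [[-0.2, -1.0, -0.7], [0, 0, 0.95], 0.6]])

```text
clock: 34.17
position: [0.6263, -0.0687, 0.1632]
eef_rot: [0.001, 0.265, 0.964, -0.003]
ft_force: [0.3, -0.4, -0.3]
finger_gap: 0.797
finger_force: 0.0
```

```bash
python3 - <<'E'
from h import *
i=look("o",[MODS[3]])
mm=mats(cv2.imread("pics/o_raw.png")[:,:,::-1])
for k in (1,2): print("bay",k,bay(k).round(4),fit([(i,mm)],(.05,.036),.01,.04,(*bay(k),np.pi/2+CY)))
print(st()[0]); plan([[((.6503,-.145,.12),down(28))]])
E
```

```text
mod [ 0.6512 -0.1393  0.4998] 28.6 0.87
bay 1 [0.5444 0.1419] (array([0.57268589, 0.14294687, 0.69066475]), np.float64(0.5527248813404243))
bay 2 [0.5948 0.1405] (array([0.59069544, 0.14613034, 1.53842248]), np.float64(0.6116659165072578))
[ 0.62692734 -0.06393901  0.16292784]
[-0.306, -0.29, 0.215] [-0.002, 0.002, 1.052] ;
```

move_arm(plan=[[[-0.1, -0.1, 0.1], [0, 0, 0.35], 0.6], [[-0.2, -0.2, 0.15], [0, 0, 0.7], 0.6], [[-0.306, -0.29, 0.15], [0, 0, 1], 0.6], [[-0.306, -0.29, 0.15], [0, 0, 1], 0.6], [[-0.306, -0.29, 0.15], [0, 0, 1], 0.6]])

```text
clock: 34.85
position: [0.6516, -0.1382, 0.1325]
eef_rot: [-0.001, 0.499, 0.867, 0.001]
ft_force: [-0.0, 1.1, -0.6]
finger_gap: 0.797
finger_force: 0.0
```

```bash
python3 - <<'E'
from h import *
look("p",[MODS[3]])
print(st()[0]);plan([[((.6505,-.145,.013),down(28))]])
E
```

```text
mod [ 0.6503 -0.1442  0.4945] 28.3 0.92
[ 0.65161087 -0.1379214   0.13265595]
[-0.029, -0.023, 0.598] [0.003, -0.004, 0.072] ;
```

move_arm(plan=[[[-0.027, -0.023, 0.25], [0, 0, 0.06], 0.6], [[-0.027, -0.023, 0.5], [0, 0, 0.06], 0.6], [[-0.027, -0.023, 0.597], [0, 0, 0.06], 0.6], [[-0.027, -0.023, 0.597], [0, 0, 0.06], 0.6], [[-0.027, -0.023, 0.597], [0, 0, 0.06], 0.3], [[-0.027, -0.023, 0.597], [0, 0, 0.06], 0.21], [[-0.027, -0.023, 0.597], [0, 0, 0.06], 0.19], [[-0.027, -0.023, 0.597], [0, 0, 0.06], 0.178], [[-0.027, -0.023, 0.597], [0, 0, 0.06], 0.168], [[-0.027, -0.023, 0.597], [0, 0, 0.06], 0.162], [[-0.027, -0.023, 0.597], [0, 0, 0.06], 0.157], [[-0.027, -0.023, 0.597], [0, 0, 0.06], 0.157]])

```text
clock: 36.4
position: [0.6508, -0.1481, 0.0142]
eef_rot: [0.001, 0.515, 0.857, 0.001]
ft_force: [1.8, 0.1, 5.1]
finger_gap: 0.581
finger_force: 14.3
```

```bash
python3 - <<'E'
from h import *
p,R,s=st(); print(p,s["finger_force"]); b=bay(3)-[.0015,.001];print(b); z=.10
plan([[((p[0],p[1],z),R),((.65,-.06,z),down(56))],[((b[0],.04,z),down(80))],[((b[0],b[1],z),down(88.3)),((b[0],b[1],.0225),down(88.3))]])
E
```

```text
[ 0.65083259 -0.14807557  0.01423821] 14.340746998786926
[0.64381666 0.13795278]
[-0.0, 0.001, -0.429] [0.0, 0.0, 0.0] ; [0.39, 0.204, -0.429] [0.003, 0.003, -0.931] ; 
[0.305, 0.397, 0.0] [0.0, 0.0, -0.8] ; 
[0.085, 0.482, 0.0] [0.0, 0.0, -0.277] ; [0.085, 0.482, 0.388] [0.0, 0.0, -0.277] ;
```

move_arm(plan=[[[0, 0, -0.2], [0, 0, 0], 0.157], [[0, 0, -0.43], [0, 0, 0], 0.157], [[0.13, 0.07, -0.43], [0, 0, -0.3], 0.157], [[0.26, 0.14, -0.43], [0, 0, -0.64], 0.157], [[0.39, 0.204, -0.43], [0, 0, -0.93], 0.157], [[0.39, 0.204, -0.43], [0, 0, -0.93], 0.157]])

```text
clock: 37.15
position: [0.6478, -0.0556, 0.0975]
eef_rot: [-0.003, 0.29, 0.957, 0.001]
ft_force: [0.6, 0.2, -1.6]
finger_gap: 0.584
finger_force: 14.5
```

move_arm(plan=[[[0.15, 0.2, 0], [0, 0, -0.3], 0.157], [[0.305, 0.397, 0], [0, 0, -0.6], 0.157], [[0.305, 0.397, 0], [0, 0, -0.8], 0.157], [[0.305, 0.397, 0], [0, 0, -0.8], 0.157]])

```text
clock: 37.65
position: [0.6422, 0.0378, 0.0983]
eef_rot: [-0.001, 0.089, 0.996, -0.001]
ft_force: [1.0, -0.8, -0.5]
finger_gap: 0.583
finger_force: 14.5
```

move_arm(plan=[[[0.04, 0.25, 0], [0, 0, -0.28], 0.157], [[0.085, 0.46, 0], [0, 0, -0.28], 0.157], [[0.085, 0.48, 0], [0, 0, -0.28], 0.157], [[0.085, 0.48, 0], [0, 0, -0.28], 0.157]])

```text
clock: 38.15
position: [0.6432, 0.1344, 0.0988]
eef_rot: [-0.0, 0.016, 1.0, -0.001]
ft_force: [0.5, -1.1, -1.4]
finger_gap: 0.584
finger_force: 14.6
```

```bash
python3 - <<'E'
from h import *
p,R,s=st(); print(p,s["finger_force"]); b=bay(3)
plan([[((b[0],b[1],.0225),down(88.3))]])
im=cams.grab_frame("wrist"); i=cams.camera_info("wrist"); cv2.imwrite("pics/q.png",cv2.resize(im[:,:,::-1],(800,600),interpolation=cv2.INTER_CUBIC)); np.savez("q.npz",K=i["K"],D=i["D"],pose=i["pose"])
E
```

```text
[0.64323142 0.13444739 0.09877931] 14.575847536325455
[-0.01, 0.024, 0.381] [-0.006, -0.001, -0.005] ;
```

View pics/q.png

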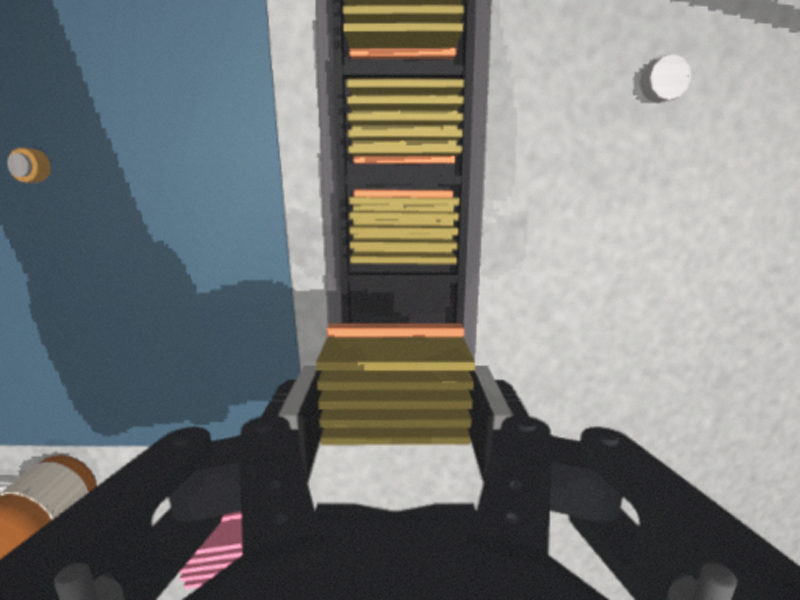

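```bash
python3 - <<'E'
from h import *
i=dict(np.load("q.npz")); f=lambda l,z:ray(i,(np.array(l)+.5)/1.5625-.5,z).round(4)
print("flange",f([[328,325],[463,325]],.0865)); print("wall2/3",f([[345,272],[460,272]],.02),"tray outer y",f([[331,200],[477,200]],.02),(CC+[.025,-.00075]).round(4)); print(bay(3))
E
```

```text
flange [[0.6229 0.1084 0.0865]
 [0.6246 0.1599 0.0865]]
wall2/3 [[0.6153 0.1078 0.02  ]
 [0.6173 0.1682 0.02  ]] tray outer y [[0.5782 0.1031 0.02  ]
 [0.5807 0.1766 0.02  ]] [0.5946 0.1404]
[0.64531666 0.13895278]
```

move_arm(plan=[[[-0.012, 0.016, 0.1], [0, 0, 0], 0.157], [[-0.012, 0.016, 0.28], [0, 0, 0], 0.157], [[-0.012, 0.016, 0.34], [0, 0, 0], 0.157], [[-0.012, 0.016, 0.36], [0, 0, 0], 0.157], [[-0.012, 0.016, 0.378], [0, 0, 0], 0.157], [[-0.012, 0.016, 0.378], [0, 0, 0], 0.157], [[-0.012, 0.016, 0.378], [0, 0, 0], 0.157]])

```text
clock: 39.08
position: [0.6463, 0.1406, 0.0247]
eef_rot: [0.001, 0.014, 1.0, 0.0]
ft_force: [-0.4, 0.7, -0.4]
finger_gap: 0.583
finger_force: 14.6
```

move_arm(plan=[[[0, -0.008, 0.006], [0, 0, 0], 0.157], [[0, -0.008, 0.011], [0, 0, 0], 0.157], [[0, -0.008, 0.011], [0, 0, 0], 0.25], [[0, -0.008, 0.011], [0, 0, 0], 0.45], [[0, -0.008, 0.011], [0, 0, 0], 0.45], [[0, 0, -0.2], [0, 0, 0], 0.45], [[0, 0, -0.45], [0, 0, 0], 0], [[0.25, 0, -0.7], [0, 0, 0], -1], [[0.5, 0.2, -0.7], [0, 0, 0], -1], [[0.75, 0.4, -0.7], [0, 0, 0], -1], [[0.9, 0.6, -0.7], [0, 0, 0], -1], [[0.9, 0.6, -0.7], [0, 0, 0], -1]])

```text
clock: 40.58
position: [0.4644, 0.2721, 0.1638]
eef_rot: [-0.001, 0.008, 1.0, 0.002]
ft_force: [0.8, 0.8, -0.2]
finger_gap: -0.0
finger_force: 0.0
```

```bash
python3 - <<'E'
from h import *
i=dict(np.load("c.npz")); f=lambda l,z:ray(i,(np.array(l)+.5)/1.5625-.5,z)
P=f([[440,98],[690,141]],.052); d=P[1]-P[0]; print(P,np.degrees(np.arctan2(d[1],d[0]))+1.7)
im=cams.grab_frame("wrist"); i=cams.camera_info("wrist"); cv2.imwrite("pics/r.png",cv2.resize(im[:,:,::-1],(800,600),interpolation=cv2.INTER_CUBIC)); np.savez("r.npz",K=i["K"],D=i["D"],pose=i["pose"])
p,R,s=st(); print(p,s["clock"])
E
```

```text
[[0.44359336 0.14513775 0.052     ]
 [0.47313945 0.31566739 0.052     ]] 81.87047499512397
[0.4671378  0.268469   0.16389097] 40.625
```

View pics/r.png

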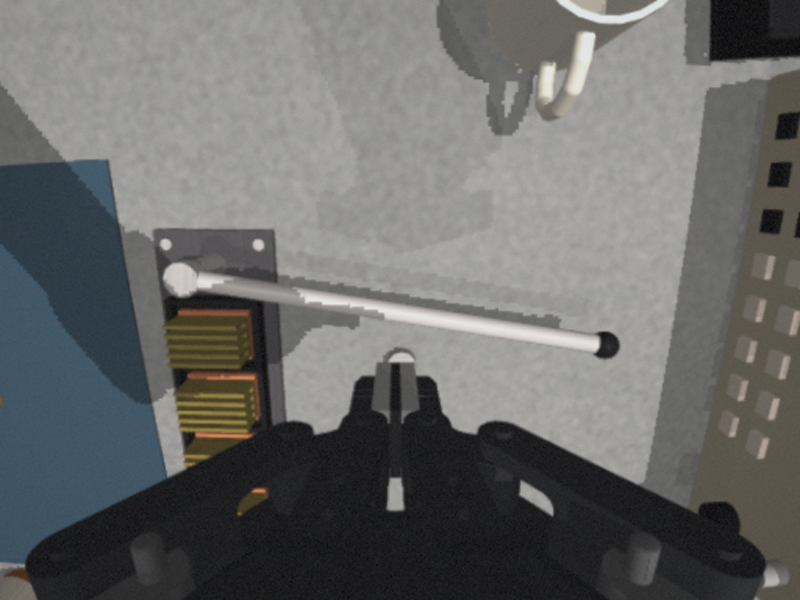

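```bash
cat >> h.py <<'E'
H=np.array([.4442,.1445])
def kp(th,off,z=.046):
    a=np.radians(th)+CY; u=np.array([np.cos(a),np.sin(a)]); n=np.array([-u[1],u[0]])
    q=H+.18*u+off*n; return ((q[0],q[1],z),down(np.degrees(a)))
E
python3 - <<'E'
from h import *
i=dict(np.load("r.npz")); f=lambda l,z:ray(i,(np.array(l)+.5)/1.5625-.5,z)
P=f([[183,279],[605,345]],.052); d=P[1]-P[0]; t=np.degrees(np.arctan2(d[1],d[0]))+1.7; print(P,t,np.linalg.norm(d))
p,R,s=st(); print(p)
plan([[kp(t,.045,.15),kp(t,.045,.046)],[kp(x,.021) for x in (t,t-7,t-14,t-21,t-28)],[kp(x,.021) for x in (t-35,t-42,t-49,t-56)],[kp(x,.021) for x in (t-61,t-66,12)]])
E
```

```text
[[0.44736561 0.13909988 0.052     ]
 [0.49669754 0.40298767 0.052     ]] 81.1111887423393 0.268459318699101
[0.4671378  0.268469   0.16389097]
[0.177, 0.302, 0.07] [0.002, -0.001, 0.311] ; [0.177, 0.302, 0.59] [0.002, -0.001, 0.311] ; 
[-0.12, 0.0, 0.0] [0.0, 0.0, 0.0] ; [-0.23, 0.006, 0.0] [0.0, 0.0, 0.233] ; [-0.341, -0.001, 0.0] [0.0, 0.0, 0.467] ; [-0.45, -0.022, 0.0] [0.0, 0.0, 0.7] ; [-0.555, -0.056, 0.0] [0.0, 0.0, 0.933] ; 
[-0.11, 0.006, 0.0] [0.0, 0.0, 0.233] ; [-0.221, -0.001, 0.0] [0.0, 0.0, 0.467] ; [-0.33, -0.022, 0.0] [0.0, 0.0, 0.7] ; [-0.435, -0.056, 0.0] [0.0, 0.0, 0.933] ; 
[-0.079, 0.006, 0.0] [0.0, 0.0, 0.167] ; [-0.158, 0.005, 0.0] [0.0, 0.0, 0.333] ; [-0.207, 0.0, 0.0] [0.0, 0.0, 0.437] ;
```

move_arm(plan=[[[0.09, 0.15, 0.03], [0, 0, 0.15], -1], [[0.177, 0.302, 0.07], [0, 0, 0.31], -1], [[0.177, 0.302, 0.07], [0, 0, 0.31], -1], [[0.177, 0.302, 0.3], [0, 0, 0.31], -1], [[0.177, 0.302, 0.55], [0, 0, 0.31], -1], [[0.177, 0.302, 0.59], [0, 0, 0.31], -1], [[0.177, 0.302, 0.59], [0, 0, 0.31], -1]])

```text
clock: 41.5
position: [0.437, 0.3259, 0.0464]
eef_rot: [0.001, 0.096, 0.995, -0.0]
ft_force: [-0.2, -0.2, 0.6]
finger_gap: -0.003
finger_force: 0.0
```

move_arm(plan=[[[-0.06, 0, 0], [0, 0, 0], -1], [[-0.1, 0, 0], [0, 0, 0], -1], [[-0.12, 0, 0], [0, 0, 0], -1], [[-0.14, 0, 0], [0, 0, 0], -1], [[-0.14, 0, 0], [0, 0, 0], -1]])

```text
clock: 42.12
position: [0.4632, 0.3216, 0.0458]
eef_rot: [0.0, 0.095, 0.995, 0.0]
ft_force: [0.7, 0.1, -0.6]
finger_gap: 0.002
finger_force: 0.0
```

```bash
python3 - <<'E'
from h import *
p,R,s=st(); print(p,(down(0).inv()*R).as_euler("xyz",degrees=True).round(1),s["ft_force"])
t=81.1
plan([[kp(x,.017) for x in (t,t-7,t-14,t-21,t-28)]])
E
```

```text
[0.46323336 0.32155578 0.0457706 ] [ -0.  -0. -79.] [ 0.71642042  0.13420764 -0.60324954]
[0.016, 0.012, -0.001] [0.0, 0.0, -0.012] ; [-0.095, 0.017, -0.001] [0.0, 0.0, 0.222] ; [-0.205, 0.007, -0.001] [0.0, 0.0, 0.455] ; [-0.313, -0.015, -0.001] [0.0, 0.0, 0.688] ; [-0.417, -0.051, -0.001] [0.0, 0.0, 0.922] ;
```

move_arm(plan=[[[-0.05, 0.015, 0], [0, 0, 0.1], -1], [[-0.1, 0.017, 0], [0, 0, 0.22], -1], [[-0.155, 0.012, 0], [0, 0, 0.34], -1], [[-0.21, 0.007, 0], [0, 0, 0.455], -1], [[-0.265, -0.004, 0], [0, 0, 0.57], -1], [[-0.32, -0.015, 0], [0, 0, 0.69], -1], [[-0.37, -0.03, 0], [0, 0, 0.8], -1], [[-0.42, -0.05, 0], [0, 0, 0.92], -1], [[-0.42, -0.05, 0], [0, 0, 0.92], -1]])

```text
clock: 43.25
position: [0.5449, 0.2945, 0.0458]
eef_rot: [0.001, 0.331, 0.944, -0.0]
ft_force: [0.7, 0.0, -0.1]
finger_gap: 0.003
finger_force: 0.0
```

```bash
python3 - <<'E'
from h import *
p,R,s=st(); print(p,(down(0).inv()*R).as_euler("xyz",degrees=True).round(1),s["ft_force"])
im=cams.grab_frame("wrist"); i=cams.camera_info("wrist"); cv2.imwrite("pics/s.png",cv2.resize(im[:,:,::-1],(800,600),interpolation=cv2.INTER_CUBIC)); np.savez("s.npz",K=i["K"],D=i["D"],pose=i["pose"])
t=81.1
plan([[kp(x,.015) for x in (46,39,32,25)],[kp(x,.015) for x in (20,15,10)]])
E
```

```text
[0.54486636 0.29453461 0.04575813] [ -0.   -0.1 -51.3] [ 0.67937111  0.04517333 -0.0698695 ]
[-0.117, 0.002, -0.002] [-0.0, 0.001, 0.237] ; [-0.226, -0.009, -0.001] [-0.0, 0.001, 0.47] ; [-0.334, -0.034, -0.001] [-0.0, 0.001, 0.704] ; [-0.438, -0.071, -0.001] [0.0, 0.001, 0.937] ; 
[-0.079, 0.003, 0.0] [0.0, 0.0, 0.167] ; [-0.157, -0.001, 0.0] [0.0, 0.0, 0.333] ; [-0.235, -0.011, 0.0] [0.0, 0.0, 0.5] ;
```

View pics/s.png

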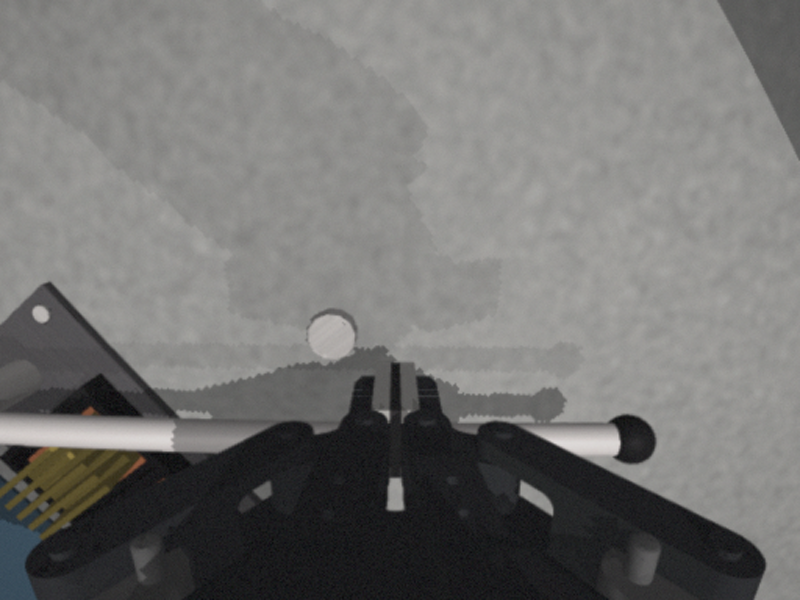

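move_arm(plan=[[[-0.06, 0, 0], [0, 0, 0.12], -1], [[-0.117, 0.002, 0], [0, 0, 0.24], -1], [[-0.17, -0.003, 0], [0, 0, 0.355], -1], [[-0.226, -0.009, 0], [0, 0, 0.47], -1], [[-0.28, -0.02, 0], [0, 0, 0.59], -1], [[-0.334, -0.034, 0], [0, 0, 0.7], -1], [[-0.386, -0.05, 0], [0, 0, 0.82], -1], [[-0.438, -0.071, 0], [0, 0, 0.937], -1], [[-0.438, -0.071, 0], [0, 0, 0.937], -1]])

```text
clock: 44.42
position: [0.604, 0.2279, 0.0458]
eef_rot: [0.001, 0.551, 0.835, -0.001]
ft_force: [0.7, -0.7, 0.0]
finger_gap: 0.0
finger_force: 0.0
```

move_arm(plan=[[[-0.04, 0.002, 0], [0, 0, 0.08], -1], [[-0.079, 0.003, 0], [0, 0, 0.167], -1], [[-0.118, 0.001, 0], [0, 0, 0.25], -1], [[-0.157, -0.001, 0], [0, 0, 0.333], -1], [[-0.196, -0.005, 0], [0, 0, 0.42], -1], [[-0.235, -0.011, 0], [0, 0, 0.5], -1], [[-0.235, -0.011, 0], [0, 0, 0.5], -1]])

```text
clock: 45.3
position: [0.6201, 0.1845, 0.0458]
eef_rot: [0.0, 0.655, 0.756, -0.0]
ft_force: [-0.4, 0.1, 0.4]
finger_gap: 0.004
finger_force: 0.0
```

```bash
python3 - <<'E'
from h import *
p,R,s=st(); print(p,(down(0).inv()*R).as_euler("xyz",degrees=True).round(1),s["ft_force"])
plan([[kp(x,.015) for x in (7,5,4,3,2,1,0)]])
E
```

```text
[0.62012909 0.18447046 0.04577368] [-0.  -0.1 -8.2] [-0.40561712  0.11229988  0.35320765]
[-0.043, 0.003, -0.001] [0.0, 0.002, 0.097] ; [-0.074, 0.004, -0.001] [0.0, 0.002, 0.164] ; [-0.09, 0.004, -0.001] [0.0, 0.002, 0.197] ; [-0.106, 0.003, -0.001] [0.0, 0.002, 0.231] ; [-0.122, 0.003, -0.001] [0.0, 0.002, 0.264] ; [-0.137, 0.002, -0.001] [0.0, 0.002, 0.297] ; [-0.153, 0.0, -0.001] [0.0, 0.002, 0.331] ;
```

Now the slow final stretch, checking force in steps.

move_arm(plan=[[[-0.02, 0.002, 0], [0, 0, 0.05], -1], [[-0.043, 0.003, 0], [0, 0, 0.1], -1], [[-0.06, 0.004, 0], [0, 0, 0.13], -1], [[-0.074, 0.004, 0], [0, 0, 0.164], -1], [[-0.082, 0.004, 0], [0, 0, 0.18], -1], [[-0.09, 0.004, 0], [0, 0, 0.197], -1]])

```text
clock: 46.05
position: [0.6231, 0.1692, 0.0457]
eef_rot: [-0.0, 0.692, 0.722, 0.0]
ft_force: [-0.0, 2.5, -0.9]
finger_gap: -0.004
finger_force: 1.1
```

move_arm(plan=[[[-0.008, 0, 0], [0, 0, 0.016], -1], [[-0.016, 0, 0], [0, 0, 0.033], -1], [[-0.024, 0, 0], [0, 0, 0.05], -1]])

```text
clock: 46.42
position: [0.6234, 0.1686, 0.0459]
eef_rot: [-0.002, 0.7, 0.714, 0.003]
ft_force: [0.3, 7.7, -0.2]
finger_gap: 0.002
finger_force: 4.1
```

move_arm(plan=[[[-0.008, 0, 0], [0, 0, 0.016], -1], [[-0.016, 0, 0], [0, 0, 0.033], -1], [[-0.024, 0, 0], [0, 0, 0.05], -1]])

```text
clock: 46.8
position: [0.6236, 0.1684, 0.046]
eef_rot: [-0.004, 0.709, 0.706, 0.005]
ft_force: [1.1, 13.1, -1.0]
finger_gap: 0.002
finger_force: 6.4
```

move_arm(plan=[[[-0.008, 0, 0], [0, 0, 0], -1], [[-0.016, 0, 0], [0, 0, 0], -1], [[-0.016, 0, 0], [0, 0, 0], -1]])

```text
clock: 47.18
position: [0.6238, 0.1561, 0.0459]
eef_rot: [0.001, 0.71, 0.704, 0.0]
ft_force: [0.1, -0.1, -0.6]
finger_gap: 0.004
finger_force: 0.2
```

```bash
python3 - <<'E'
from h import *
p,R,s=st(); print(p,(down(0).inv()*R).as_euler("xyz",degrees=True).round(1),s["ft_force"])
im=cams.grab_frame("scene"); cv2.imwrite("pics/t.png",cv2.resize(im[170:300,220:350,::-1],(600,600),interpolation=cv2.INTER_CUBIC))
E
```

```text
[0.62383756 0.15606437 0.04588407] [-0.1 -0.   0.5] [ 0.14846727 -0.12904756 -0.56981975]
```

View pics/t.png

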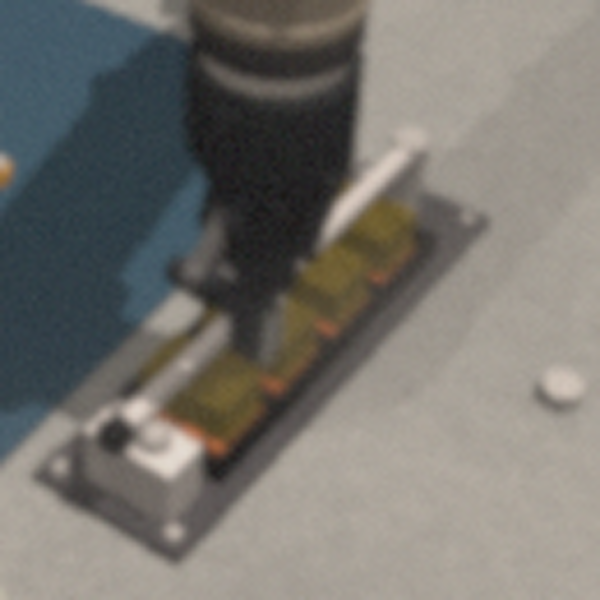

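move_arm(plan=[[[-0.006, 0, 0], [0, 0, 0], -1], [[-0.012, 0, 0], [0, 0, 0], -1], [[-0.016, 0, 0], [0, 0, 0], -1], [[-0.016, 0, 0], [0, 0, 0], -1]])

```text
clock: 47.72
position: [0.6238, 0.1554, 0.0459]
eef_rot: [-0.001, 0.71, 0.704, 0.002]
ft_force: [1.3, 7.8, -0.8]
finger_gap: -0.0
finger_force: 3.2
```

At the stop. I'll back off, rise and verify.

move_arm(plan=[[[0.05, 0, 0], [0, 0, 0], -1], [[0.15, 0, 0], [0, 0, 0], -1], [[0.15, 0, -0.2], [0, 0, 0], -1], [[0.15, 0, -0.5], [0, 0, 0], -1], [[0.3, 0, -0.8], [0, 0, 0], -1], [[0.6, 0, -0.8], [0, 0, 0], -1], [[0.6, 0, -0.8], [0, 0, 0], -1], [[0.6, 0, -0.8], [0, 0, 0], -1]])

```text
clock: 48.72
position: [0.624, 0.2726, 0.2047]
eef_rot: [0.0, 0.71, 0.704, -0.001]
ft_force: [0.4, -1.6, 0.3]
finger_gap: -0.004
finger_force: 0.0
```

```bash
python3 - <<'E'
from h import *
a=cams.grab_frame("side")[150:290,200:370,::-1]; b=cams.grab_frame("scene")[170:300,220:350,::-1]
cv2.imwrite("pics/u.png",np.hstack([cv2.resize(a,(425,350),interpolation=cv2.INTER_CUBIC),cv2.resize(b,(350,350),interpolation=cv2.INTER_CUBIC)])); print(st()[2]["clock"],st()[0])
E
```

```text
48.825 [0.62467092 0.27037906 0.20507754]
```

View pics/u.png

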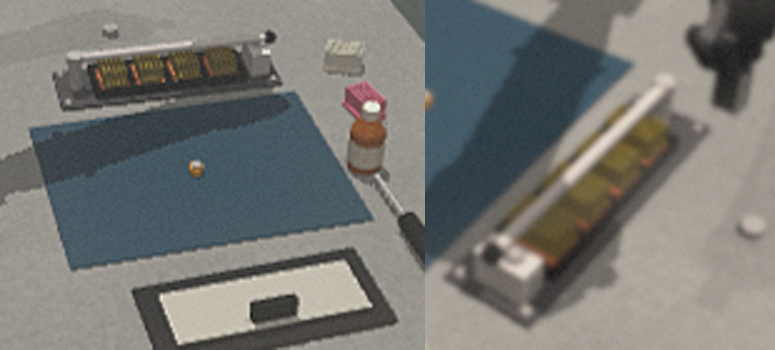

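All four modules are seated, the bar is shut, the cover lies square on the pad and the bystanders are unmoved.

```bash
python3 -c "
from workcell import manip
print(manip.hand_in())"
```

```text
the job is handed in; nothing more can be done
None
```

I handed the job in after about 49 s of robot time: the cover lies flat and square on the pad, all four modules are in their own bays fins up, and the keeper bar is snapped shut past the ball. Readings stayed near 31 N on a module and 13 N on the bar; no verdict came back at hand-in.

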